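# Call down a bin on the gravity feeder and pick one brass bush

### The arm

A 7-joint arm with a two-finger parallel gripper is mounted at the origin on the work surface. World frame = base frame: x ahead of the robot, y to its left, z up, the work surface at z = 0. Lengths are in m, angles in degrees, forces in N, time in s.
With the tool pointing down it reaches from about 0.4 to 0.85 m from the base axis. Payload 4.5 kg.
Tool frame: the origin (TCP) lies midway between the tips of the shut fingers; the grasp point (between the pads) lies 19 mm behind it; y points along the fingers, z is the direction in which the jaws open and shut, and the axes are right-handed (so a half turn about y gives the same grasp; the last joint's range is limited). The gripper opens to 88 mm and grips with 3 to 60 N. Pads are 18 mm wide; open, the fingers measure 123 mm over their backs; the gripper's body (75 mm by 187 mm) begins 45 mm behind the grasp point.
Start: joints at [1.937, 39.483, -11.15, 89.685, 9.013, 51.709, -12.324], TCP at [0.625, 0, 0.239] pointing down, gripper open.
Joint ranges: [-172.22, 172.22], [-26.19, 119.32], [-84.43, 86.54], [7.71, 146.69], [-57.33, 237.33], [2.42, 119.75], [-152.13, 152.13]. Speed limits (degrees/s): [147.25, 147.25, 180, 180, 180, 180, 180].

### API

Orientations are given as [roll, pitch, yaw] about the fixed x, y, z axes, in that order (R = Rz(yaw) Ry(pitch) Rx(roll)).
In Python, from rig import bot gives the robot as it stands.
- The arm moves only by the tool send_rows, never from a script. Its argument "steps" is a list of rows, each a list of 6 numbers: the shift along the tool's x, y, z in m, then the turn, a rotation vector about the tool's x, y, z in rad. In form: [[x, y, z, ax, ay, az], ...]. A call has 1 to 5 rows; each row is the pose to reach, as a shift and turn from the pose commanded when the call began, along the tool's axes at that moment; what a row does not reach only later rows make up. A row lasts 1/10 s, in which the tool goes at most 50 mm and 8.59 degrees, less where a joint would pass 70% of its speed; a pose out of reach is approached as far as the arm can. A call with a gripper value outside its range is refused whole. "fingers" is the finger opening in m, from 0 to 0.0881, set as the call begins (left out, the last holds). The fingers move at their own pace and stop on an object; "squeeze" is the grip in N (left out, the last holds). Time passes only in rows, so rows that repeat a pose let the fingers close. It gives the time, the measured TCP pose, the force and the opening at its end, in the units of the state.
- bot.get_state(): the state, without advancing time (a new reading comes with each control period).
- bot.get_image(name): name is "scene" or "side" or "wrist"; returns a dict with "image" (480x640x3 uint8, blue, green, red), "camera_matrix" (3x3 intrinsics, pixels), "R" (3x3) and "t" (3): a world point X has camera coordinates R X + t; the wrist camera has in their place "T_tool_cam" (4x4, takes a point from camera to tool coordinates, whose origin is the TCP and whose axes are the tool frame's). Camera axes: x right, y down, z forward; pixel columns grow to the right and rows downward; lengths in m; the calibration is good to about 2 mm. A picture is of the moment at which its call begins: read the wrist's pose just before it. There is no depth.
- bot.job_done(): hands the job in, once; it reports no verdict.
The state is a dict: "time": time; "q": joint angles; "qd": joint speeds; "joint_efforts": joint torques, N m; "ee_pos": TCP position; "eef_rot": TCP orientation; "wrist_force": force on the tool from outside, world axes, zero at the start; "torque": the same for the moment, N m; "grip_width": opening from 0.0 (shut) to 1.0 (fully open).
Only numpy, scipy, OpenCV 4.12 (cv2) and the standard library are available. Lean on these libraries where they do the work, as an engineer would, in place of code of your own. Each camera call takes 0.05 s, during which the arm holds its last target.

### The job

Call down the bin of brass bushes: push the joystick fully sideways towards that bin's lane and hold it there until the bin has rolled down to the front stop, then let the stick spring back to centre. Then take one brass bush out of that bin, lower it into the blue order tray and leave it standing there on its flange. Leave the other brass bush in its bin, keep the other lane's bin behind its gate, and do not disturb the carton and the can on the bench.

Things in the scene. Friction and masses are not known exactly. Their poses are not given: they have to be found in the camera images.
- feeder: Two-lane gravity roller feeder 410 x 320 mm, blue legs. Origin: at the dark front stop's inner face, on the plane of the roller tops, midway between the lanes. x runs up the lanes, away from the robot, rising 8 deg (0.14 rad); y left; z square to the rollers. Lane centres y = +78 and -78 mm. A yellow gate blade at x = 200 mm in each lane holds back a bin.
- brass_bin: Dark grey open bin with a yellow mark, 180 (x) x 136 (y) x 60 mm high (front end 38), walls 4 mm, holding two brass bushes; behind the gate of the left or right lane. Origin: centre of its underside; axes as the feeder's. Behind the gate it is at feeder x = 292 mm, at the front stop at 90. With its gate held down it rolls there slowly on braked rollers, in a few seconds.
- bush_a_mid (a point): One flanged brass bush, standing on its flange in the bin: flange 56 mm across and 8 mm high, above it a plain round body 34 mm across, 50 mm high in all, 0.3 kg. Point: on its axis, 25 mm above its underside; z is its axis. It stands towards the bin's front end.
- bush_b_mid (a point): The second brass bush, the same size and the same point; it stands towards the bin's far end, about 85 mm from the first.
- console: Grey joystick console on the bench beside the feeder, 130 (x) x 170 (y), 36 mm high in front, 124 behind; its panel slopes 34 deg (0.593 rad) and faces -x. Origin: centre of its underside, x away from the robot, z up. Over the stick runs a yellow guard bow of 12 mm tube along y, its bar 78 mm above the knob's centre and 12 mm farther in x: reach in from the front, square to the panel.
- knob (a point): Centre of the stick's round black knob, 34 mm in diameter; the shaft is 11 mm thick. The stick stands square to the sloping panel when centred; the knob is 77 mm from the pivot, which lies in the panel's middle, 80 mm above the console's origin. Axes of the stick: z along it, out of the panel; y to the console's left.
- stick_side (a joint): Sideways angle of the stick, rad: 0 centred, + towards the console's left (+y), stops at +0.42 and -0.42. Spring-centred, 5 N at the knob at a stop. Full left drops the gate of the left (+y) lane, full right that of the right; the gate clears the bin only beyond 0.34 and returns when the stick is let go (the other gate rises meanwhile). Fore and aft it only yields, to 0.25.
- tray_in (a point): Blue open order tray, 200 (x) x 170 (y) x 45 mm high, walls and floor 4 mm, on the bench on the other side of the feeder from the console, empty. Point: centre of its inner floor; axes as the tray's.
- steel_bin: The other pick bin, the same, with a green mark and two steel collars, behind the gate of the other lane; to stay there.
- spray_can: White spray can, 52 mm across, 150 mm high, standing on the bench; origin: centre of its underside.
- carton: Small brown carton 90 x 75 x 60 mm standing on the bench; origin: centre of its underside.
Not all that is in view belongs to the job. There is more than one size of the console; the job needs the larger. Leave any white look-alike of the brass_bin alone.

How it is judged (in metres and radians):
On the way, in this order (a step that is already met when the one before it is completed fails the run):
1. the joystick is held over (beyond 0.34 rad) towards the brass bin's lane for half a second (((y of brass_bin in the frame of feeder above 0 m and value of joint stick_side above 0.34 rad) or (y of brass_bin in the frame of feeder below 0 m and value of joint stick_side below -0.34 rad))), for 0.5 s.
2. the brass bin is at the front stop (origin below 102 mm in feeder x) and the stick is back at its centre (within 0.08 rad) (x of brass_bin in the frame of feeder below 0.102 m and value of joint stick_side between -0.08 and 0.08 rad), for 0.2 s.
3. one brass bush, still in the fingers, is lowered to within 15 mm of the tray's floor (((x of bush_a_mid in the frame of tray_in between -0.085 and 0.085 m and y of bush_a_mid in the frame of tray_in between -0.07 and 0.07 m and z of bush_a_mid in the frame of tray_in below 0.04 m and contact force between the fingers and bush_a above 0.5 N) or (x of bush_b_mid in the frame of tray_in between -0.085 and 0.085 m and y of bush_b_mid in the frame of tray_in between -0.07 and 0.07 m and z of bush_b_mid in the frame of tray_in below 0.04 m and contact force between the fingers and bush_b above 0.5 N))), for 0.04 s.
At the end, for the whole second after the job is handed in: One brass bush stands on its flange in the tray (upright within 0.1 rad, at rest, its axis within 85 mm in x and 70 mm in y of the middle of the floor), the other is in the brass bin, that bin is at the front stop (origin below 102 mm in feeder x) and the stick is centred within 0.08 rad (all of step 2 and ((x of bush_a_mid in the frame of tray_in between -0.085 and 0.085 m and y of bush_a_mid in the frame of tray_in between -0.07 and 0.07 m and z of bush_a_mid in the frame of tray_in below 0.03 m and angle between bush_a_mid's own z axis and vertical below 0.1 rad and linear speed of bush_a below 0.02 m/s and x of bush_b_mid in the frame of brass_bin between -0.09 and 0.09 m and y of bush_b_mid in the frame of brass_bin between -0.066 and 0.066 m and z of bush_b_mid in the frame of brass_bin below 0.05 m) or (x of bush_b_mid in the frame of tray_in between -0.085 and 0.085 m and y of bush_b_mid in the frame of tray_in between -0.07 and 0.07 m and z of bush_b_mid in the frame of tray_in below 0.03 m and angle between bush_b_mid's own z axis and vertical below 0.1 rad and linear speed of bush_b below 0.02 m/s and x of bush_a_mid in the frame of brass_bin between -0.09 and 0.09 m and y of bush_a_mid in the frame of brass_bin between -0.066 and 0.066 m and z of bush_a_mid in the frame of brass_bin below 0.05 m))); the robot touches nothing.
It fails at once if the steel bin is let past its gate or shifted (30 mm) (distance of steel_bin from where it was at the start of the episode above 0.03 m).
It fails at once if the spray can is disturbed (30 mm) (distance of spray_can from where it was at the start of the episode above 0.03 m).
It fails at once if the carton is disturbed (30 mm) (distance of carton from where it was at the start of the episode above 0.03 m).
It also fails if it takes over 61 s, if anything falls off the work surface, if the arm or the gripper's body presses on something with over 40 N, if the wrist force passes 120 N, or if a joint passes its speed limit or range.

## Working session

There is one attempt and no reset: what is moved stays moved. The work goes in short steps, Python scripts to look and compute and a tool call to move; the robot and the scene stay as the last step left them, time stands still between calls to the robot, and variables do not carry over. Pictures are saved under pics/ and viewed, and the job is handed in when it is done.

Besides the shell and the picture viewer there is one more tool, called after "Request:" as name(argument=value, ...) on one line, values as JSON. send_rows: Moves the arm, as the interface text tells. Its arguments: {"type":"object","properties":{"steps":{"type":"array","items":{"type":"array","items":{"type":"number"}}},"fingers":{"type":"number"},"squeeze":{"type":"number"}},"required":["steps"]}

```bash
ls; mkdir -p pics; python3 - <<'E'
from rig import bot
import cv2,json,numpy as np
s=bot.get_state();print(s)
d={}
for n in ["scene","side","wrist"]:
    im=bot.get_image(n)
    cv2.imwrite(f"pics/{n}0.png",im["image"])
    d[n]={k:np.array(v).tolist() for k,v in im.items() if k!="image"}
    print(n,{k:np.round(v,4).tolist() for k,v in d[n].items()})
json.dump(d,open("cal.json","w"))
E
```

```text
pics
{'time': 0.0, 'q': array([  1.93643232,  39.53354274, -11.14536089,  89.74331226,
         9.01252914,  51.70627111, -12.32378617]), 'qd': array([ 0.01748926, -0.10193716, -0.03836385, -0.08859357, -0.0618856 ,
        0.00902229, -0.04532223]), 'joint_efforts': array([ 3.38560185e-04, -5.27571630e+01, -1.26686912e+00, -1.53434461e+01,
       -5.26333472e-02,  6.56995355e-03,  1.65937727e-04]), 'ee_pos': array([ 6.24396606e-01, -3.80624389e-05,  2.37913572e-01]), 'eef_rot': array([-9.01010632e+01, -6.40003518e-03, -8.99943039e+01]), 'wrist_force': array([0.53305921, 0.55258219, 0.59795533]), 'torque': array([ 0.0281892 ,  0.01836401, -0.0158814 ]), 'grip_width': 1.0012893618725216}
scene {'camera_matrix': [[580.8821, 0.0, 317.5591], [0.0, 580.8821, 252.7995], [0.0, 0.0, 1.0]], 'R': [[-0.5381, 0.8428, 0.0114], [0.6945, 0.451, -0.5606], [-0.4776, -0.2938, -0.828]], 't': [0.2083, -0.3493, 2.0399]}
side {'camera_matrix': [[618.7261, 0.0, 323.6408], [0.0, 618.7261, 233.6547], [0.0, 0.0, 1.0]], 'R': [[0.857, -0.5153, 0.0015], [-0.3887, -0.6484, -0.6546], [0.3383, 0.5604, -0.756]], 't': [-0.4056, 0.3417, 1.2971]}
wrist {'camera_matrix': [[422.4479, 0.0, 317.5728], [0.0, 422.4479, 240.7603], [0.0, 0.0, 1.0]], 'T_tool_cam': [[-0.0009, 0.9537, 0.3007, -0.0798], [0.0007, -0.3007, 0.9537, -0.1448], [1.0, 0.0011, -0.0004, 0.0], [0.0, 0.0, 0.0, 1.0]]}
```

View pics/scene0.png

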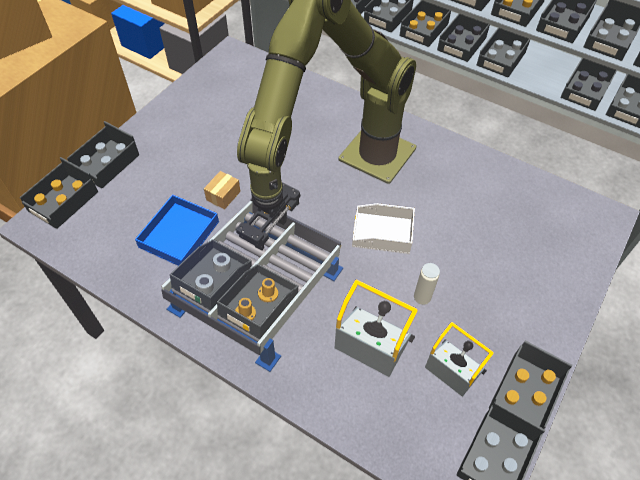

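View pics/side0.png

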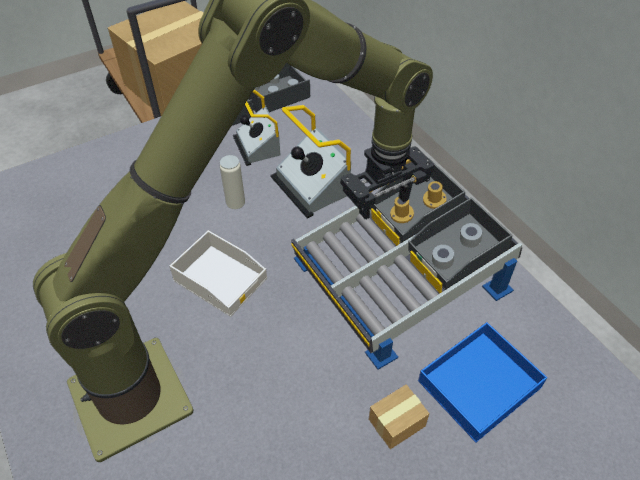

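View pics/wrist0.png

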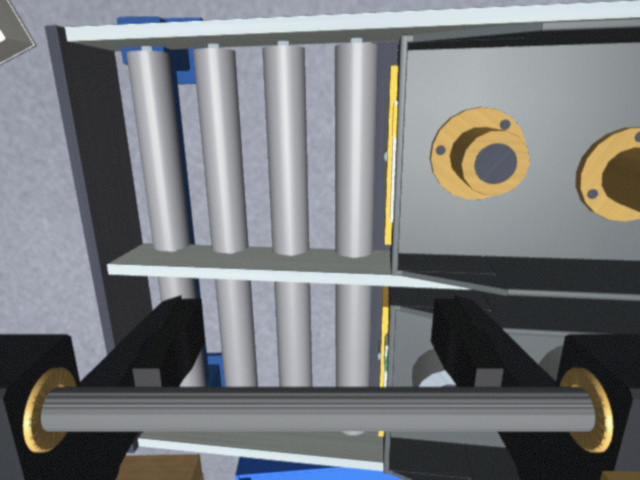

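The scene shows the brass bin (yellow mark, ~(258,295) scene) behind the +y (left) lane's gate. The steel bin (green mark) is at (205,275), the tray at (178,230) and the carton at (222,188). Two consoles are in view: (375,330) larger and (460,360) smaller. The white look-alike bin is at (384,227) and the can at (427,283). Next I'll enlarge to confirm.

```bash
python3 - <<'E'
import cv2
a=cv2.imread("pics/scene0.png");b=cv2.imread("pics/side0.png")
def crop(im,x,y,w,h,s,n):
    c=cv2.resize(im[y:y+h,x:x+w],None,fx=s,fy=s,interpolation=cv2.INTER_CUBIC);
    for i in range(0,w,20):
        cv2.putText(c,str(x+i),(int(i*s),8),0,.3,(0,0,255),1)
        cv2.line(c,(int(i*s),10),(int(i*s),14),(0,0,255),1)
    for j in range(20,h,20): cv2.putText(c,str(y+j),(0,int(j*s)+3),0,.3,(0,0,255),1)
    cv2.imwrite(f"pics/{n}.png",c)
crop(a,320,250,190,150,4,"c1")
crop(b,220,90,150,130,4.6,"c2")
crop(a,125,170,230,200,3,"c3")
crop(b,280,160,280,280,2.14,"c4")
E
```

```text
(no output)
```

View pics/c1.png

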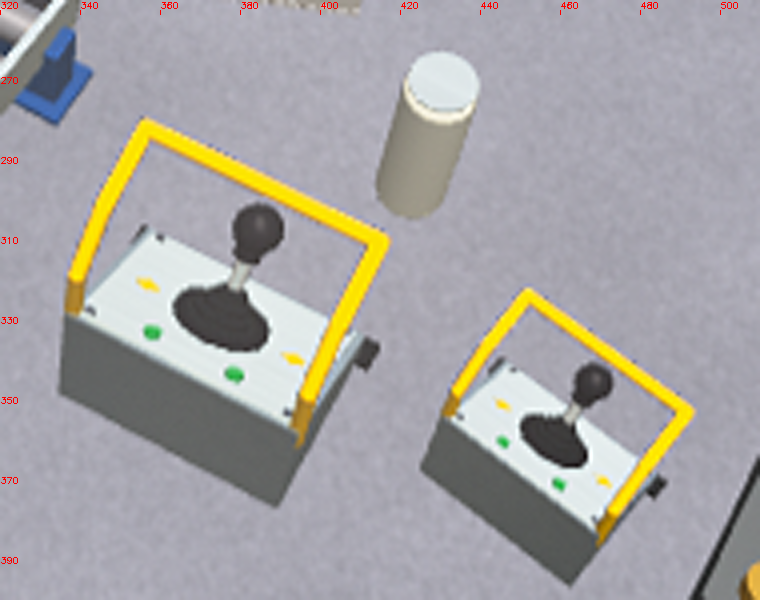

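View pics/c2.png

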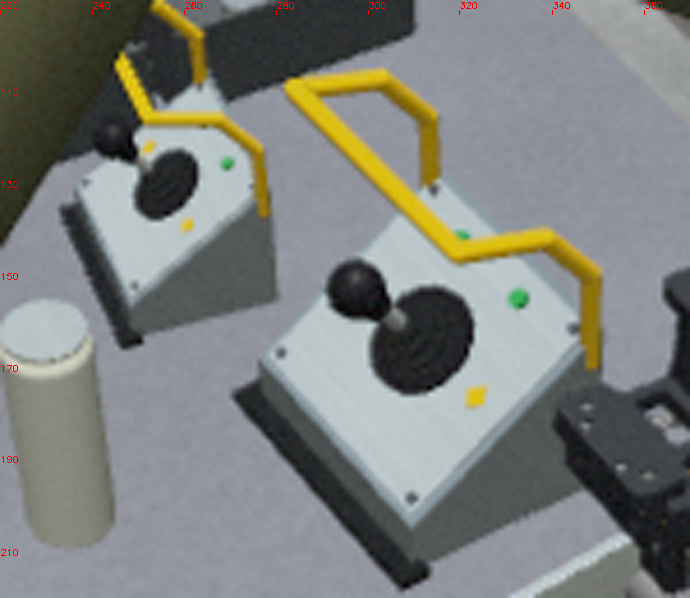

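View pics/c3.png

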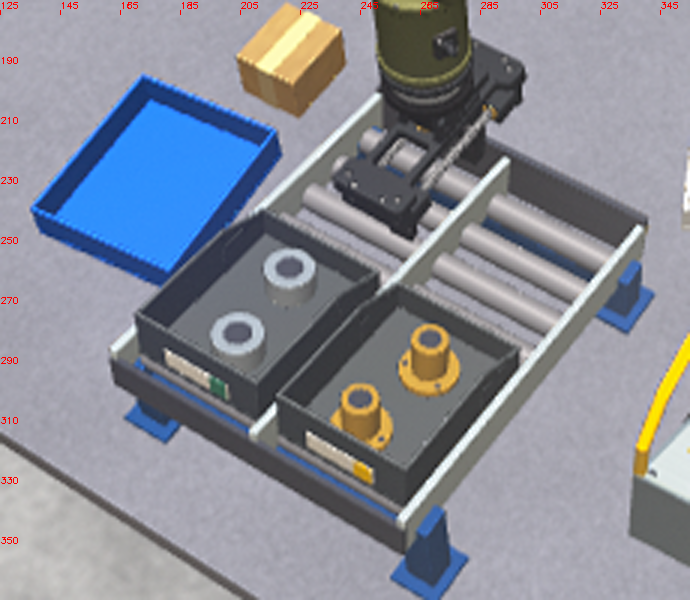

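View pics/c4.png

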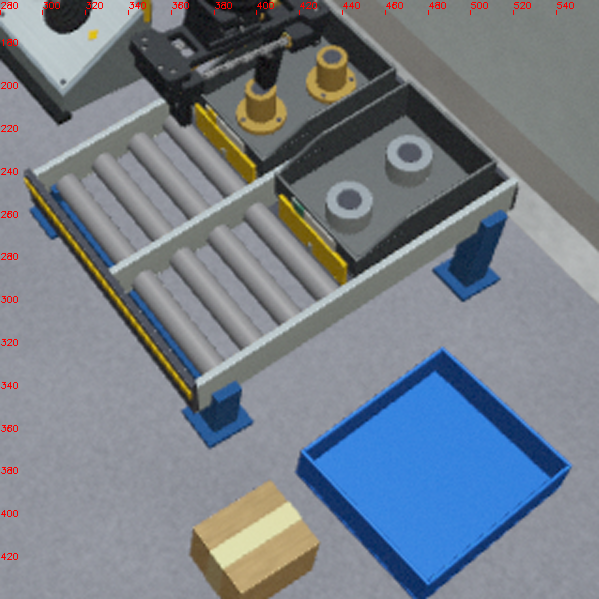

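```bash
cat > h.py <<'E'
import json,numpy as np,cv2
C=json.load(open("cal.json"))
def P(n):
    c=C[n];return np.array(c["camera_matrix"])@np.c_[np.array(c["R"]),np.array(c["t"])]
def tri(a,b):
    X=cv2.triangulatePoints(P("scene"),P("side"),np.float64(a).reshape(2,1),np.float64(b).reshape(2,1)).ravel()
    X=X[:3]/X[3]; e=[np.linalg.norm(proj(n,X)-p) for n,p in (("scene",a),("side",b))]
    return X.round(4),np.round(e,1)
def proj(n,X):
    x=P(n)@np.r_[X,1];return x[:2]/x[2]
def onz(n,p,z,c=None):
    M=P(n); K=np.c_[M[:,0],M[:,1],M[:,2]*z+M[:,3]]
    x=np.linalg.solve(K,np.r_[p,1]);return np.r_[x[:2]/x[2],z].round(4)
E
python3 - <<'E'
from h import *
print("knob",tri((384.5,308.2),(297.6,152.8)))
print("bowR",tri((357,281.3),(320,144.3)))
print("bowL",tri((415,310),(283,108.5)))
for p in [(173.3,195.7),(217.3,213.3),(136.7,240),(180,260.7)]: print("tray scene",onz("scene",p,.045))
for p in [(487,323.6),(546.4,377.3),(420.2,371.7),(480,432)]: print("tray side",onz("side",p,.045))
print("railL front",tri((338.3,246.7),(296.4,240.8)))
print("railR far",tri((163.3,288.3),(520.7,245)))
print("can top",tri((430.5,270.5),(230,161)), onz("scene",(423,300),0))
print("console base", onz("scene",(334,348.5),0),onz("scene",(389,376.5),0), "side", onz("side",(310,215),0),onz("side",(272,175),0))
E
```

```text
knob (array([0.6024, 0.3452, 0.1396]), array([0.1, 0.1]))
bowR (array([0.6185, 0.2622, 0.2233]), array([0.7, 0.7]))
bowL (array([0.6097, 0.4265, 0.2233]), array([0.4, 0.3]))
tray scene [ 0.5606 -0.439   0.045 ]
tray scene [ 0.5402 -0.2767  0.045 ]
tray scene [ 0.7547 -0.4179  0.045 ]
tray scene [ 0.7413 -0.2591  0.045 ]
tray side [ 0.7343 -0.2643  0.045 ]
tray side [ 0.7531 -0.4276  0.045 ]
tray side [ 0.5372 -0.2831  0.045 ]
tray side [ 0.5586 -0.4473  0.045 ]
railL front (array([0.4722, 0.1242, 0.0932]), array([0.3, 0.3]))
railR far (array([ 0.8751, -0.1825,  0.1445]), array([0.6, 0.6]))
can top (array([0.4364, 0.3961, 0.1494]), array([0.2, 0.2])) [0.4413 0.4031 0.    ]
console base [0.7157 0.2643 0.    ] [0.705 0.433 0.   ] side [0.5835 0.2533 0.    ] [0.5687 0.4398 0.    ]
```

```bash
cat >> h.py <<'E'
from scipy.spatial.transform import Rotation as Ro, Slerp
def frame(d,z):  # tool y along d, tool z near z
    d=np.array(d,float);d/=np.linalg.norm(d);z=np.array(z,float);z-=d*(z@d);z/=np.linalg.norm(z)
    return np.c_[np.cross(d,z),d,z]
def load():
    c=json.load(open("cmd.json"));return np.array(c["R"]),np.array(c["p"])
def save(R,p): json.dump({"R":np.array(R).tolist(),"p":np.array(p).tolist()},open("cmd.json","w"))
def rel(R,p,dst=None):
    R0,p0=load();return np.r_[R0.T@(np.array(p)-p0),Ro.from_matrix(R0.T@R).as_rotvec()]
def commit(row):  # row sent and reached
    R0,p0=load();row=np.array(row,float);save(R0@Ro.from_rotvec(row[3:]).as_matrix(),p0+R0@row[:3])
def plan(R,p,n,m=5):
    "n rows in all, print the next m, as fraction of total"
    r=rel(R,p);print("total",r.round(4),"ang",np.degrees(np.linalg.norm(r[3:])).round(1),"dist",np.linalg.norm(r[:3]).round(3))
    for i in range(1,min(n,m)+1): print((r*i/n).round(4).tolist())
E
python3 - <<'E'
from h import *
save(Ro.from_euler("xyz",[-90,0,-90],degrees=True).as_matrix(),[.625,0,.239])
print(tri((345,301.3),(339.1,141.5)),tri((339.3,318.8),(349.8,150.4)),tri((338.3,327.5),(348.7,169.3)))
yaw=np.radians(3.3);Rc=Ro.from_euler("z",yaw).as_matrix();a=.593
d=Rc@[np.sin(a),0,-np.cos(a)];R=frame(d,Rc@[0,1,0]);print(R.round(3))
knob=np.array([.602,.346,.1425])
p=knob-d*.11; print(p)
plan(R,p,12)
E
```

```text
(array([0.6751, 0.2631, 0.2058]), array([0.1, 0.1])) (array([0.7067, 0.2649, 0.162 ]), array([1.1, 1. ])) (array([0.7026, 0.2615, 0.102 ]), array([1.3, 1.2]))
[[ 0.828  0.558 -0.058]
 [ 0.048  0.032  0.998]
 [ 0.559 -0.829 -0.   ]]
[0.54062829 0.34246133 0.23371946]
total [-0.3425  0.0053 -0.0844  0.4814 -1.5758 -0.4545] ang 97.9 dist 0.353
[-0.0285, 0.0004, -0.007, 0.0401, -0.1313, -0.0379]
[-0.0571, 0.0009, -0.0141, 0.0802, -0.2626, -0.0757]
[-0.0856, 0.0013, -0.0211, 0.1204, -0.394, -0.1136]
[-0.1142, 0.0018, -0.0281, 0.1605, -0.5253, -0.1515]
[-0.1427, 0.0022, -0.0352, 0.2006, -0.6566, -0.1894]
```

Request:
send_rows(steps=[[-0.028, -0.01, -0.007, 0.04, -0.131, -0.038], [-0.057, -0.02, -0.014, 0.08, -0.262, -0.076], [-0.085, -0.03, -0.021, 0.12, -0.394, -0.114], [-0.114, -0.035, -0.028, 0.16, -0.525, -0.152], [-0.142, -0.04, -0.035, 0.2, -0.656, -0.19]], fingers=0.048)

```text
time: 0.65
ee_pos: [0.5895, 0.1438, 0.2791]
eef_rot: [-82.6, -13.8, -52.7]
wrist_force: [0.6, 0.6, -0.4]
grip_width: 0.57
```

```bash
cat > tgt.py <<'E'
from h import *
yaw=np.radians(3.3);Rc=Ro.from_euler("z",yaw).as_matrix();a=.593
d=Rc@[np.sin(a),0,-np.cos(a)];RJ=frame(d,Rc@[0,1,0])
knob=np.array([.602,.346,.1425])
E
python3 - <<'E'
from tgt import *
from rig import bot
commit([-0.142,-0.04,-0.035,0.2,-0.656,-0.19])
s=bot.get_state();R,p=load();print(s["time"],s["ee_pos"],p,s["eef_rot"],Ro.from_matrix(R).as_euler("xyz",degrees=True),s["q"])
plan(RJ,knob-d*.11,7)
E
```

```text
0.65 [0.58954999 0.14379615 0.27906711] [0.59  0.142 0.279] [-82.61925429 -13.81945912 -52.71509595] [-82.67798418 -13.7238112  -53.06128422] [-16.83929828  31.08701323 -11.99624323 102.40837563  28.75732903
  40.54293241  -9.43910781]
total [-0.1952  0.0093  0.0805  0.2819 -0.9195 -0.265 ] ang 57.2 dist 0.211
[-0.0279, 0.0013, 0.0115, 0.0403, -0.1314, -0.0379]
[-0.0558, 0.0026, 0.023, 0.0805, -0.2627, -0.0757]
[-0.0837, 0.004, 0.0345, 0.1208, -0.3941, -0.1136]
[-0.1116, 0.0053, 0.046, 0.1611, -0.5255, -0.1514]
[-0.1394, 0.0066, 0.0575, 0.2013, -0.6568, -0.1893]
```

Request:
send_rows(steps=[[-0.028, 0.001, 0.012, 0.04, -0.131, -0.038], [-0.056, 0.003, 0.023, 0.081, -0.263, -0.076], [-0.084, 0.004, 0.035, 0.121, -0.394, -0.114], [-0.112, 0.005, 0.046, 0.161, -0.526, -0.151], [-0.139, 0.007, 0.058, 0.201, -0.657, -0.189]])

```text
time: 1.15
ee_pos: [0.5546, 0.2869, 0.2459]
eef_rot: [-85.5, -29.0, -13.7]
wrist_force: [0.7, 0.1, -0.3]
grip_width: 0.541
```

```bash
python3 - <<'E'
from tgt import *
from rig import bot
commit([-0.139, 0.007, 0.058, 0.201, -0.657, -0.189])
s=bot.get_state();R,p=load();print(s["time"],s["ee_pos"],p,s["q"])
plan(RJ,knob-d*.11,3)
E
```

```text
1.15 [0.55455394 0.28688419 0.2458547 ] [0.55548052 0.28512065 0.24645949] [-41.46822745  32.95040981  -1.57610527 114.13116545  62.77331166
  24.84809192 -21.55787665]
total [-0.031   0.0015  0.052   0.0807 -0.2626 -0.0761] ang 16.3 dist 0.061
[-0.0103, 0.0005, 0.0173, 0.0269, -0.0875, -0.0254]
[-0.0207, 0.001, 0.0347, 0.0538, -0.175, -0.0508]
[-0.031, 0.0015, 0.052, 0.0807, -0.2626, -0.0761]
```

Request:
send_rows(steps=[[-0.01, 0.0005, 0.017, 0.027, -0.088, -0.025], [-0.021, 0.001, 0.035, 0.054, -0.175, -0.051], [-0.031, 0.0015, 0.052, 0.081, -0.263, -0.076], [-0.031, 0.0015, 0.052, 0.081, -0.263, -0.076]])

```text
time: 1.55
ee_pos: [0.5381, 0.3454, 0.2319]
eef_rot: [-90.0, -33.8, 3.7]
wrist_force: [-0.9, -1.5, -0.5]
grip_width: 0.546
```

```bash
python3 - <<'E'
from tgt import *
from rig import bot
commit([-0.031, 0.0015, 0.052, 0.081, -0.263, -0.076])
s=bot.get_state();R,p=load();print(s["time"],s["ee_pos"],p,s["eef_rot"],Ro.from_matrix(R).as_euler("xyz",degrees=True),s["q"])
for n in ["scene","side","wrist"]: cv2.imwrite(f"pics/{n}1.png",bot.get_image(n)["image"])
# predict knob in wrist
T=np.array(C["wrist"]["T_tool_cam"]);K=np.array(C["wrist"]["camera_matrix"])
Rm=Ro.from_euler("xyz",s["eef_rot"],degrees=True).as_matrix()
for X in [knob,[.605,.3452,.1396]]:
    t=Rm.T@(np.array(X)-s["ee_pos"]);c=np.linalg.inv(T)@np.r_[t,1];print(t,(K@c[:3]/c[2]))
E
```

```text
1.55 [0.53810797 0.34542147 0.23192494] [0.54065011 0.34243345 0.23370991] [-90.01977546 -33.80781691   3.73420582] [-89.99471966 -33.97005074   3.32881875] [-50.87619662  35.32535126   3.87049696 116.99433692  83.65107623
  20.86080278 -32.97880781]
[ 0.00325019  0.10980077 -0.00354597] [312.07442578 244.98816981   1.        ]
[ 0.00408074  0.11384744 -0.00453826] [310.61945743 244.26308552   1.        ]
```

View pics/wrist1.png

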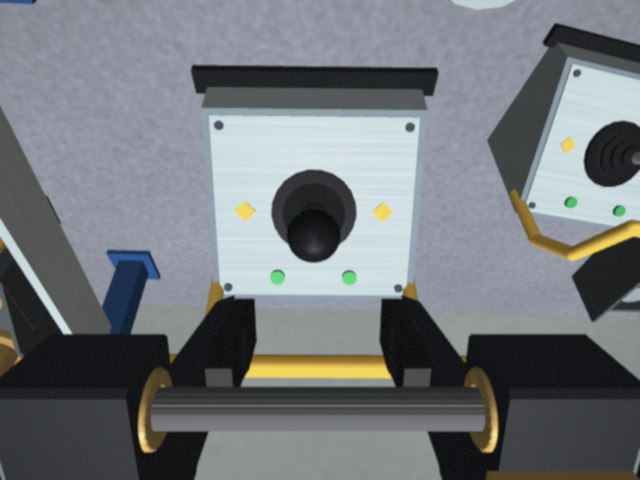

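View pics/scene1.png

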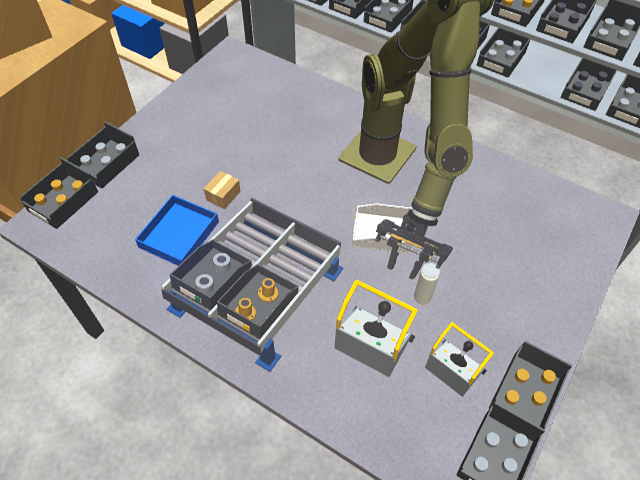

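View pics/side1.png

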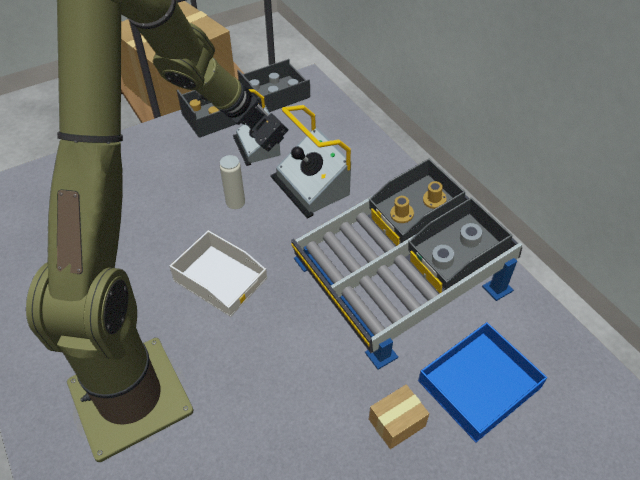

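The wrist view shows the larger console's panel square on, with the knob at (313,235) between the fingers and the yellow bar behind them at row 366. The larger console in scene (375,330) is nearest the feeder and is the one I'm using. Next I descend along the tool axis, part way.

Request:
send_rows(steps=[[-0.001, 0.02, 0, 0, 0, 0], [-0.002, 0.045, 0, 0, 0, 0], [-0.003, 0.07, 0, 0, 0, 0], [-0.003, 0.08, 0, 0, 0, 0], [-0.003, 0.08, 0, 0, 0, 0]])

```text
time: 2.2
ee_pos: [0.5839, 0.3429, 0.1648]
eef_rot: [-90.1, -33.9, 3.2]
wrist_force: [-1.2, -0.4, 0.4]
grip_width: 0.544
```

```bash
cat >> h.py <<'E'
def wproj(s,X):
    T=np.array(C["wrist"]["T_tool_cam"]);K=np.array(C["wrist"]["camera_matrix"])
    Rm=Ro.from_euler("xyz",s["eef_rot"],degrees=True).as_matrix()
    t=Rm.T@(np.array(X)-s["ee_pos"]);c=np.linalg.inv(T)@np.r_[t,1];return t.round(4),(K@c[:3]/c[2])[:2].round(1)
def st(s):
    R,p=load();print("t",round(s["time"],2),"pos",s["ee_pos"].round(4),"cmd",p.round(4),"rot",s["eef_rot"].round(1),Ro.from_matrix(R).as_euler("xyz",degrees=True).round(1),"F",s["wrist_force"].round(1),"w",round(s["grip_width"]*.0881,4),"q",s["q"].round(0))
E
python3 - <<'E'
from tgt import *
from rig import bot
commit([-0.003, 0.08, 0, 0, 0, 0])
s=bot.get_state();st(s)
for n in ["side","wrist"]: cv2.imwrite(f"pics/{n}2.png",bot.get_image(n)["image"])
print(wproj(s,knob))
E
```

```text
t 2.2 pos [0.5839 0.3429 0.1648] cmd [0.5828 0.3449 0.1657] rot [-90.1 -33.9   3.2] [-90.  -34.    3.3] F [-1.2 -0.4  0.4] w 0.048 q [-46.  44.   3. 114. 102.  21. -49.]
(array([0.0027, 0.0286, 0.0021]), array([322.2, 299.6]))
```

View pics/wrist2.png

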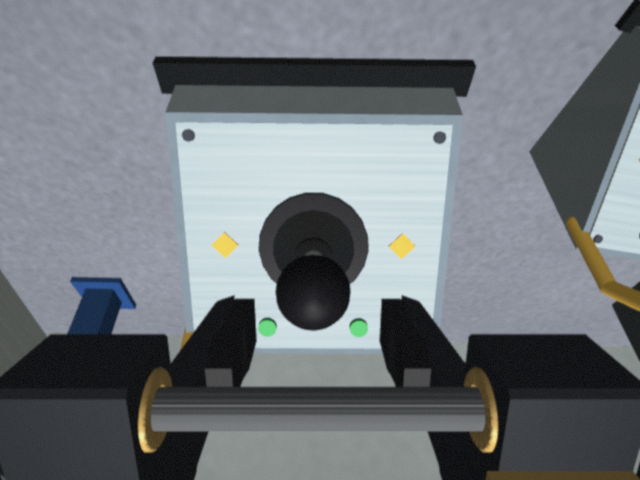

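View pics/side2.png

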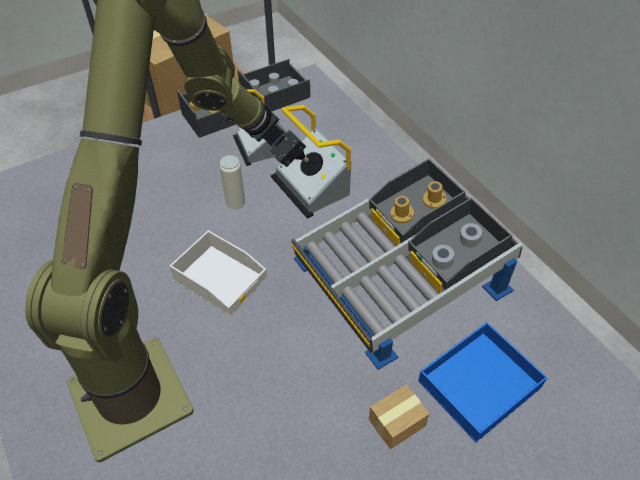

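Knob at (313,293), midway between the finger tips (255 and 380). I go on down 40 mm.

Request:
send_rows(steps=[[-0.001, 0.015, -0.001, 0, 0, 0], [-0.002, 0.03, -0.002, 0, 0, 0], [-0.002, 0.042, -0.002, 0, 0, 0], [-0.002, 0.042, -0.002, 0, 0, 0]])

```text
time: 2.7
ee_pos: [0.6051, 0.3437, 0.1292]
eef_rot: [-90.0, -34.0, 3.3]
wrist_force: [-0.1, -1.0, -0.1]
grip_width: 0.542
```

```bash
python3 - <<'E'
from tgt import *
from rig import bot
commit([-0.002, 0.042, -0.002, 0, 0, 0])
s=bot.get_state();st(s)
for n in ["wrist"]: cv2.imwrite(f"pics/{n}3.png",bot.get_image(n)["image"])
print(wproj(s,knob))
E
```

```text
t 2.7 pos [0.6051 0.3437 0.1292] cmd [0.6047 0.3442 0.1297] rot [-90.  -34.    3.3] [-90.  -34.    3.3] F [-0.1 -1.  -0.1] w 0.0478 q [-43.  48.  -0. 112. 108.  22. -54.]
(array([ 0.005 , -0.0127,  0.0024]), array([324.3, 355.4]))
```

View pics/wrist3.png

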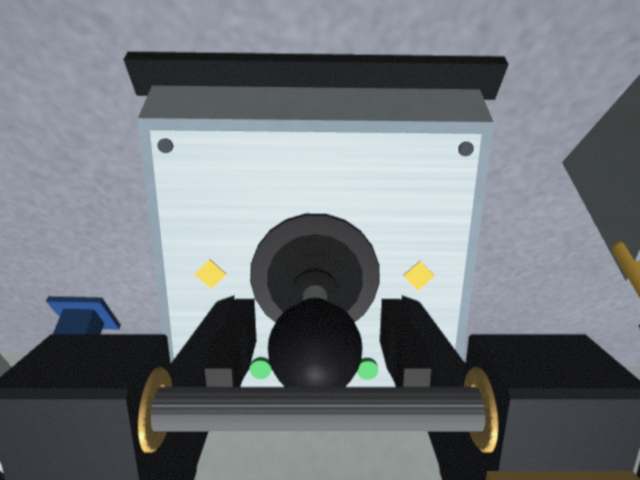

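Request:
send_rows(steps=[[0, 0, 0.01, 0, 0, 0], [0, 0.001, 0.02, 0, 0, 0], [0, 0.003, 0.03, 0, 0, 0], [0, 0.005, 0.036, 0, 0, 0], [0, 0.005, 0.04, 0, 0, 0]])

```text
time: 3.25
ee_pos: [0.6056, 0.3826, 0.1258]
eef_rot: [-90.2, -34.0, 3.3]
wrist_force: [0.4, -6.8, 0.1]
grip_width: 0.544
```

```bash
python3 - <<'E'
from tgt import *
from rig import bot
commit([0, 0.005, 0.04, 0, 0, 0])
s=bot.get_state();st(s)
for n in ["wrist","side"]: cv2.imwrite(f"pics/{n}4.png",bot.get_image(n)["image"])
s=bot.get_state();st(s)
E
```

```text
t 3.25 pos [0.6056 0.3826 0.1258] cmd [0.6051 0.3843 0.1256] rot [-90.2 -34.    3.3] [-90.  -34.    3.3] F [ 0.4 -6.8  0.1] w 0.0479 q [-48.  50.   4. 108.  99.  20. -48.]
t 3.35 pos [0.6056 0.3821 0.1257] cmd [0.6051 0.3843 0.1256] rot [-90.2 -34.    3.3] [-90.  -34.    3.3] F [-1.6 -5.4  2.9] w 0.048 q [-48.  50.   4. 108.  99.  20. -48.]
```

View pics/wrist4.png

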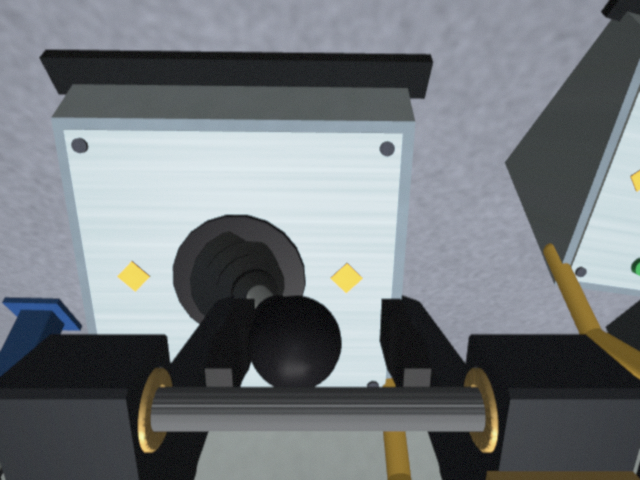

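View pics/side4.png

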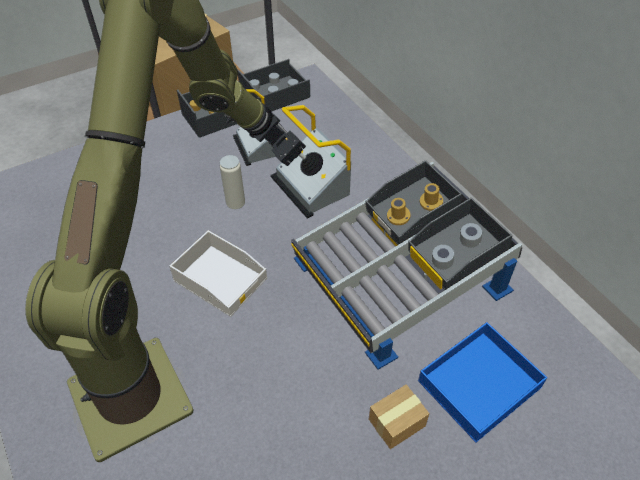

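The stick is over, with a reaction of 5–7 N. The left gate has sunk and the bin is starting to roll (bushes at (398,210) and (432,195), a few pixels on from the start). I press 3 mm more and hold.

Request:
send_rows(steps=[[0, 0, 0.003, 0, 0, 0], [0, 0, 0.003, 0, 0, 0], [0, 0, 0.003, 0, 0, 0], [0, 0, 0.003, 0, 0, 0], [0, 0, 0.003, 0, 0, 0]])

```text
time: 3.85
ee_pos: [0.606, 0.3829, 0.1257]
eef_rot: [-90.3, -34.1, 3.2]
wrist_force: [-1.3, -7.4, 3.5]
grip_width: 0.545
```

Request:
send_rows(steps=[[0, 0, 0, 0, 0, 0], [0, 0, 0, 0, 0, 0], [0, 0, 0, 0, 0, 0], [0, 0, 0, 0, 0, 0], [0, 0, 0, 0, 0, 0]])

```text
time: 4.35
ee_pos: [0.606, 0.3828, 0.1257]
eef_rot: [-90.3, -34.1, 3.2]
wrist_force: [-1.0, -8.3, 2.5]
grip_width: 0.545
```

Request:
send_rows(steps=[[0, 0, 0, 0, 0, 0], [0, 0, 0, 0, 0, 0], [0, 0, 0, 0, 0, 0], [0, 0, 0, 0, 0, 0], [0, 0, 0, 0, 0, 0]])

```text
time: 4.85
ee_pos: [0.606, 0.3829, 0.1257]
eef_rot: [-90.3, -34.1, 3.2]
wrist_force: [-1.0, -6.8, 3.3]
grip_width: 0.545
```

```bash
python3 - <<'E'
from tgt import *
from rig import bot
commit([0, 0, 0.003, 0, 0, 0])
s=bot.get_state();st(s)
for n in ["side"]: cv2.imwrite(f"pics/{n}5.png",bot.get_image(n)["image"])
E
```

```text
t 4.85 pos [0.606  0.3829 0.1257] cmd [0.605  0.3873 0.1256] rot [-90.3 -34.1   3.2] [-90.  -34.    3.3] F [-1.  -6.8  3.3] w 0.048 q [-48.  50.   4. 108.  98.  20. -47.]
```

View pics/side5.png

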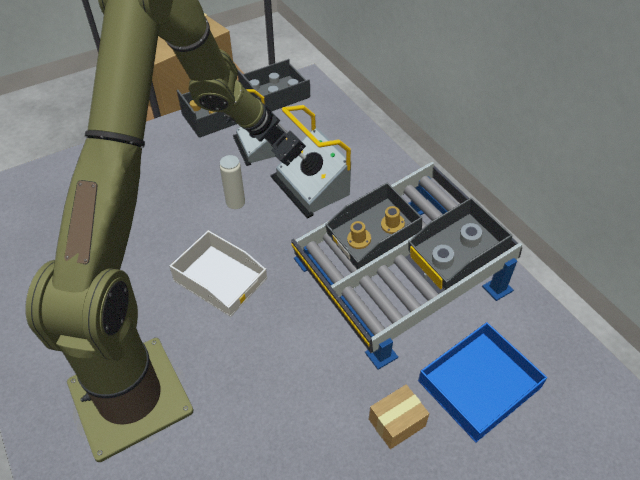

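The bin is about halfway down (front bush at (358,233) in side) and the steel bin is unmoved. The TCP hasn't advanced under extra push, so the stick is at its stop. I keep holding.

Request:
send_rows(steps=[[0, 0, 0, 0, 0, 0], [0, 0, 0, 0, 0, 0], [0, 0, 0, 0, 0, 0], [0, 0, 0, 0, 0, 0], [0, 0, 0, 0, 0, 0]])

```text
time: 5.4
ee_pos: [0.606, 0.3828, 0.1257]
eef_rot: [-90.3, -34.1, 3.2]
wrist_force: [-1.8, -6.5, 3.4]
grip_width: 0.545
```

Request:
send_rows(steps=[[0, 0, 0, 0, 0, 0], [0, 0, 0, 0, 0, 0], [0, 0, 0, 0, 0, 0], [0, 0, 0, 0, 0, 0], [0, 0, 0, 0, 0, 0]])

```text
time: 5.9
ee_pos: [0.606, 0.3828, 0.1257]
eef_rot: [-90.3, -34.1, 3.2]
wrist_force: [-1.6, -8.0, 3.2]
grip_width: 0.547
```

Request:
send_rows(steps=[[0, 0, 0, 0, 0, 0], [0, 0, 0, 0, 0, 0], [0, 0, 0, 0, 0, 0], [0, 0, 0, 0, 0, 0], [0, 0, 0, 0, 0, 0]])

```text
time: 6.4
ee_pos: [0.606, 0.3828, 0.1257]
eef_rot: [-90.3, -34.1, 3.2]
wrist_force: [-1.5, -8.1, 3.0]
grip_width: 0.547
```

Request:
send_rows(steps=[[0, 0, 0, 0, 0, 0], [0, 0, 0, 0, 0, 0], [0, 0, 0, 0, 0, 0], [0, 0, 0, 0, 0, 0], [0, 0, 0, 0, 0, 0]])

```text
time: 6.9
ee_pos: [0.606, 0.3828, 0.1257]
eef_rot: [-90.3, -34.1, 3.2]
wrist_force: [-1.6, -7.9, 4.0]
grip_width: 0.544
```

```bash
python3 - <<'E'
from tgt import *
from rig import bot
s=bot.get_state();st(s)
for n in ["side","scene"]: cv2.imwrite(f"pics/{n}6.png",bot.get_image(n)["image"])
E
```

```text
t 6.9 pos [0.606  0.3828 0.1257] cmd [0.605  0.3873 0.1256] rot [-90.3 -34.1   3.2] [-90.  -34.    3.3] F [-1.6 -7.9  4. ] w 0.0479 q [-48.  50.   4. 108.  98.  20. -47.]
```

View pics/side6.png

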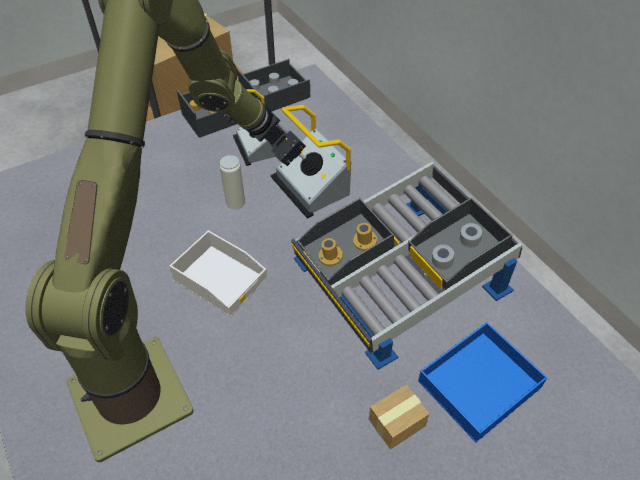

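View pics/scene6.png

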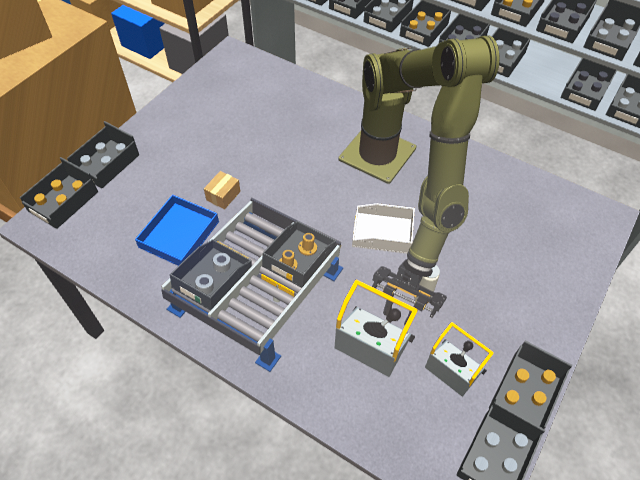

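The bin appears to be at the front stop (bush at (330,248) side). I hold 0.5 s more and check that it no longer moves.

Request:
send_rows(steps=[[0, 0, 0, 0, 0, 0], [0, 0, 0, 0, 0, 0], [0, 0, 0, 0, 0, 0], [0, 0, 0, 0, 0, 0], [0, 0, 0, 0, 0, 0]])

```text
time: 7.5
ee_pos: [0.606, 0.3828, 0.1257]
eef_rot: [-90.3, -34.1, 3.2]
wrist_force: [-2.6, -6.6, 2.9]
grip_width: 0.544
```

```bash
python3 - <<'E'
from tgt import *
from rig import bot
s=bot.get_state();st(s)
for n in ["side"]: cv2.imwrite(f"pics/{n}7.png",bot.get_image(n)["image"])
a=cv2.imread("pics/side6.png")[190:290,285:420].astype(int);b=cv2.imread("pics/side7.png")[190:290,285:420].astype(int)
print(abs(a-b).max(),abs(a-b).mean())
E
```

```text
t 7.5 pos [0.606  0.3828 0.1257] cmd [0.605  0.3873 0.1256] rot [-90.3 -34.1   3.2] [-90.  -34.    3.3] F [-2.6 -6.6  2.9] w 0.0479 q [-48.  50.   4. 108.  98.  20. -47.]
46 1.9903456790123457
```

```bash
python3 - <<'E'
import cv2,numpy as np
a=cv2.imread("pics/side6.png",0).astype(np.float32);b=cv2.imread("pics/side7.png",0).astype(np.float32)
for y0,y1,x0,x1 in [(195,285,290,400),(340,440,370,550)]:
    print(abs(a-b)[y0:y1,x0:x1].mean(),cv2.phaseCorrelate(a[y0:y1,x0:x1],b[y0:y1,x0:x1]))
E
```

```text
1.8953536 ((-0.01623464282553755, -0.009710654571797761), 0.9962782515419855)
1.7277222 ((0.02450616449320364, -0.007385335375879265), 1.0195225428475274)
```

Request:
send_rows(steps=[[0, 0, -0.009, 0, 0, 0], [0, -0.001, -0.019, 0, 0, 0], [0, -0.003, -0.029, 0, 0, 0], [0, -0.005, -0.037, 0, 0, 0], [0, -0.005, -0.043, 0, 0, 0]])

```text
time: 8.05
ee_pos: [0.6045, 0.3446, 0.13]
eef_rot: [-89.9, -34.0, 3.3]
wrist_force: [-1.0, 0.3, -0.6]
grip_width: 0.545
```

Request:
send_rows(steps=[[0, 0, 0, 0, 0, 0], [0, 0, 0, 0, 0, 0]])

```text
time: 8.25
ee_pos: [0.6046, 0.345, 0.1295]
eef_rot: [-89.9, -34.0, 3.3]
wrist_force: [0.1, 1.1, 0.0]
grip_width: 0.545
```

```bash
python3 - <<'E'
from tgt import *
from rig import bot
commit([0, -0.005, -0.043, 0, 0, 0])
s=bot.get_state();st(s)
for n in ["wrist"]: cv2.imwrite(f"pics/{n}8.png",bot.get_image(n)["image"])
E
```

```text
t 8.25 pos [0.6046 0.345  0.1295] cmd [0.6047 0.3442 0.1297] rot [-89.9 -34.    3.3] [-90.  -34.    3.3] F [0.1 1.1 0. ] w 0.048 q [-43.  48.   0. 112. 109.  22. -55.]
```

View pics/wrist8.png

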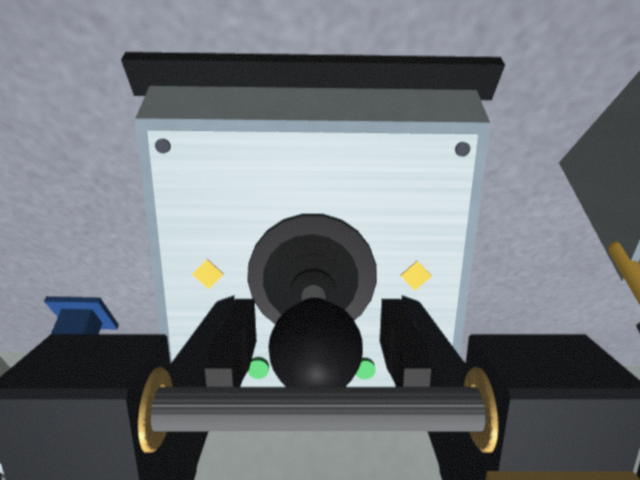

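The stick is back at centre (shaft (313,290) above boot (312,270)) and free between the fingers, and the bin was stationary at the stop. I retract square to the panel and measure the bushes.

Request:
send_rows(steps=[[0, -0.03, 0, 0, 0, 0], [0, -0.065, 0, 0, 0, 0], [0, -0.105, 0, 0, 0, 0], [0, -0.14, 0, 0, 0, 0], [0, -0.14, 0, 0, 0, 0]])

```text
time: 8.8
ee_pos: [0.5251, 0.3424, 0.249]
eef_rot: [-89.6, -34.1, 3.3]
wrist_force: [0.4, -0.2, -0.3]
grip_width: 0.543
```

```bash
python3 - <<'E'
from tgt import *
from rig import bot
commit([0, -0.14, 0, 0, 0, 0])
s=bot.get_state();st(s)
im={}
for n in ["scene","side"]: im[n]=bot.get_image(n)["image"]; cv2.imwrite(f"pics/{n}9.png",im[n])
def crop(im,x,y,w,h,s,n):
    c=cv2.resize(im[y:y+h,x:x+w],None,fx=s,fy=s,interpolation=cv2.INTER_CUBIC);
    for i in range(0,w,10):
        cv2.putText(c,str(x+i),(int(i*s),8),0,.3,(0,0,255),1)
        cv2.line(c,(int(i*s),10),(int(i*s),14),(0,0,255),1)
    for j in range(10,h,10): cv2.putText(c,str(y+j),(0,int(j*s)+3),0,.3,(0,0,255),1)
    cv2.imwrite(f"pics/{n}.png",c)
crop(im["scene"],240,195,110,85,7,"d1")
crop(im["side"],285,185,120,110,5.4,"d2")
crop(im["scene"],360,270,60,60,8,"d3")
E
```

```text
t 8.8 pos [0.5251 0.3424 0.249 ] cmd [0.5266 0.3396 0.2458] rot [-89.6 -34.1   3.3] [-90.  -34.    3.3] F [ 0.4 -0.2 -0.3] w 0.0478 q [-55.  33.   9. 118.  80.  19. -31.]
```

View pics/d1.png

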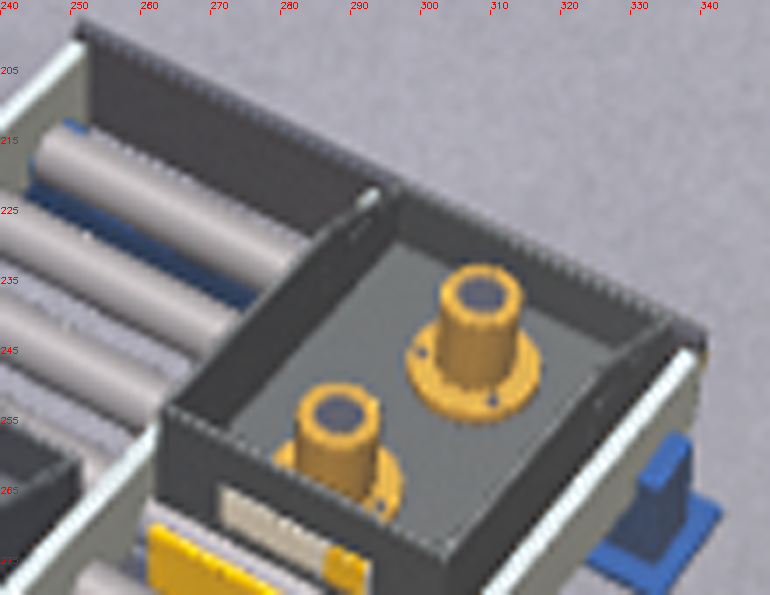

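View pics/d2.png

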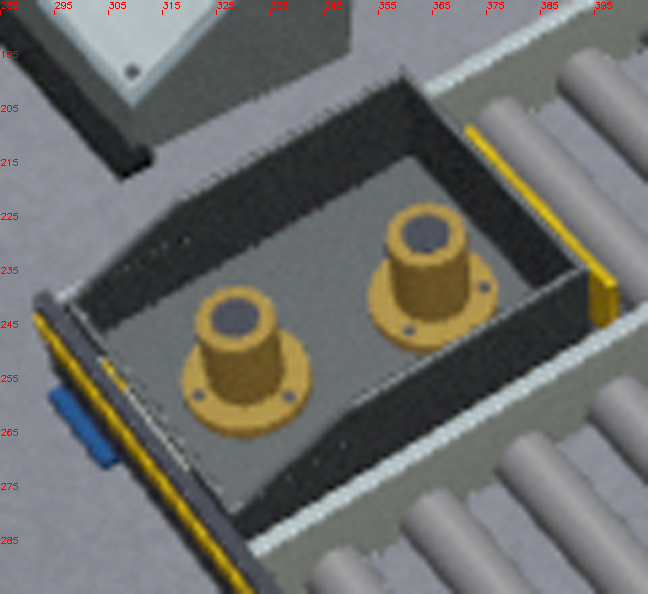

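View pics/scene9.png

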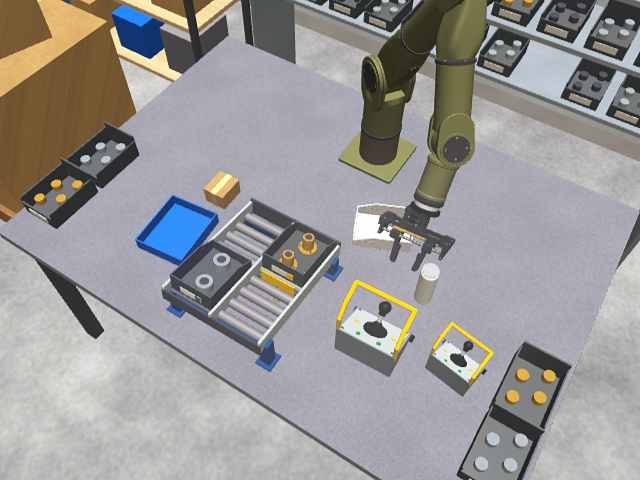

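Bush a's top centre is at scene (308.9,236.9) / side (328.9,243.9). Bush b's is at scene (288.3,254) / side (364.3,228.1). The gate has risen again behind the bin, and the stick stands centred.

```bash
python3 - <<'E'
from h import *
a,e=tri((308.9,236.9),(328.9,243.9));b,e2=tri((288.3,254),(364.3,228.1))
print(a,e,b,e2,np.linalg.norm(b-a),np.degrees(np.arcsin((b-a)[2]/np.linalg.norm(b-a))),np.degrees(np.arctan2((b-a)[1],(b-a)[0])))
# feeder left rail: front top & far ; bin front-left top, rear corners
print("bin rear L",tri((240+452/7,195+552/7),(285+405/5.4,185+75/5.4)))
print("bin rear R",tri((240+165/7,195+408/7),(285+585/5.4,185+268/5.4)))
print("stop R top far",tri((240+80/7,195+22/7),(368.5,346)) )
E
```

```text
[0.5145 0.0483 0.1338] [0.5 0.6] [0.6025 0.0374 0.1469] [0.4 0.5] 0.08963492622856346 8.403785462201228 -7.060900242484695
bin rear L (array([0.6386, 0.1136, 0.1564]), array([1., 1.]))
bin rear R (array([ 0.6427, -0.0182,  0.1555]), array([0.6, 0.6]))
stop R top far (array([ 0.4612, -0.198 ,  0.0912]), array([0.2, 0.3]))
```

```bash
cat >> tgt.py <<'E'
yf=np.radians(1.8);Rf=Ro.from_euler("z",yf).as_matrix();n=Rf@[-np.sin(.14),0,np.cos(.14)]
RB=frame(-n,Rf@[0,1,0]); topa=np.array([.5145,.0483,.1338])
E
python3 - <<'E'
from tgt import *
print(n,topa+n*.1); plan(RB,topa+n*.1,8,5)
E
```

```text
[-0.13947426 -0.00438316  0.990216  ] [0.50055257 0.04786168 0.2328216 ]
total [-0.0429 -0.0132 -0.2897 -0.0097  0.0251  0.4529] ang 26.0 dist 0.293
[-0.0054, -0.0017, -0.0362, -0.0012, 0.0031, 0.0566]
[-0.0107, -0.0033, -0.0724, -0.0024, 0.0063, 0.1132]
[-0.0161, -0.005, -0.1087, -0.0036, 0.0094, 0.1698]
[-0.0214, -0.0066, -0.1449, -0.0049, 0.0126, 0.2264]
[-0.0268, -0.0083, -0.1811, -0.0061, 0.0157, 0.283]
```

Request:
send_rows(steps=[[-0.005, -0.002, -0.036, -0.001, 0.003, 0.057], [-0.011, -0.003, -0.072, -0.002, 0.006, 0.113], [-0.016, -0.005, -0.109, -0.004, 0.009, 0.17], [-0.021, -0.007, -0.145, -0.005, 0.013, 0.226], [-0.027, -0.008, -0.181, -0.006, 0.016, 0.283]], fingers=0.06)

```text
time: 9.4
ee_pos: [0.5105, 0.1555, 0.2359]
eef_rot: [-89.9, -17.5, 2.3]
wrist_force: [1.3, -0.9, -0.5]
grip_width: 0.682
```

```bash
python3 - <<'E'
from tgt import *
from rig import bot
commit([-0.027, -0.008, -0.181, -0.006, 0.016, 0.283])
st(bot.get_state())
plan(RB,topa+n*.1,3,5)
E
```

```text
t 9.4 pos [0.5105 0.1555 0.2359] cmd [0.5103 0.1574 0.2374] rot [-89.9 -17.5   2.3] [-89.9 -17.8   2.3] F [ 1.3 -0.9 -0.5] w 0.0601 q [-15.  28. -16. 121.  46.  21.  22.]
total [-0.0149 -0.0002 -0.109  -0.0038  0.0092  0.1699] ang 9.7 dist 0.11
[-0.005, -0.0001, -0.0363, -0.0013, 0.0031, 0.0566]
[-0.0099, -0.0001, -0.0727, -0.0025, 0.0061, 0.1132]
[-0.0149, -0.0002, -0.109, -0.0038, 0.0092, 0.1699]
```

Request:
send_rows(steps=[[-0.005, 0, -0.036, -0.001, 0.003, 0.057], [-0.01, 0, -0.073, -0.003, 0.006, 0.113], [-0.015, 0, -0.109, -0.004, 0.009, 0.17], [-0.015, 0, -0.109, -0.004, 0.009, 0.17], [-0.015, 0, -0.109, -0.004, 0.009, 0.17]])

```text
time: 9.9
ee_pos: [0.5011, 0.0461, 0.231]
eef_rot: [-90.0, -8.0, 1.5]
wrist_force: [0.1, 0.5, 0.4]
grip_width: 0.676
```

```bash
python3 - <<'E'
from tgt import *
from rig import bot
commit([-0.015, 0, -0.109, -0.004, 0.009, 0.17])
s=bot.get_state();st(s)
cv2.imwrite("pics/wrist10.png",bot.get_image("wrist")["image"])
print(wproj(s,topa),wproj(s,topa-n*.042),wproj(s,[.6025,.0374,.1469]))
E
```

```text
t 9.9 pos [0.5011 0.0461 0.231 ] cmd [0.5005 0.0479 0.2326] rot [-90.   -8.    1.5] [-90.   -8.    1.8] F [0.1 0.5 0.4] w 0.0596 q [  8.  30. -30. 118.  33.  32.  47.]
(array([-0.0002,  0.0982,  0.0018]), array([320.6, 245.6])) (array([-1.000e-04,  1.402e-01,  1.800e-03]), array([320.2, 227. ])) (array([ 0.0885,  0.0973, -0.0115]), array([300.3, 372.4]))
```

View pics/wrist10.png

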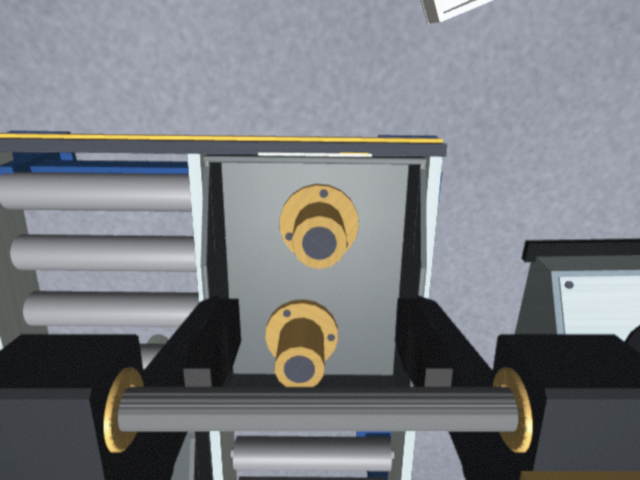

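The wrist view agrees with the triangulation: bush a's top is at (319.5,243) against a predicted (320.6,245.6). Descending.

Request:
send_rows(steps=[[0, 0.03, 0.001, 0, 0, 0], [0, 0.065, 0.001, 0, 0, 0], [0, 0.095, 0.001, 0, 0, 0], [0, 0.118, 0.001, 0, 0, 0], [0, 0.13, 0.001, 0, 0, 0]])

```text
time: 10.45
ee_pos: [0.5177, 0.0522, 0.1014]
eef_rot: [-90.0, -7.9, 2.1]
wrist_force: [0.3, 0.0, 0.8]
grip_width: 0.683
```

Request:
send_rows(steps=[[0, 0.003, 0, 0, 0, 0], [0, 0.003, 0, 0, 0, 0]])

```text
time: 10.65
ee_pos: [0.5187, 0.0513, 0.1003]
eef_rot: [-90.0, -8.0, 2.0]
wrist_force: [-0.6, -0.8, -0.3]
grip_width: 0.682
```

```bash
python3 - <<'E'
from tgt import *
from rig import bot
commit([0, 0.133, 0.001, 0, 0, 0])
s=bot.get_state();st(s);print(wproj(s,topa))
cv2.imwrite("pics/wrist11.png",bot.get_image("wrist")["image"])
cv2.imwrite("pics/side11.png",cv2.resize(bot.get_image("side")["image"][150:310,250:450],None,fx=3.5,fy=3.5,interpolation=cv2.INTER_CUBIC))
E
```

```text
t 10.65 pos [0.5187 0.0513 0.1003] cmd [0.519  0.0494 0.1009] rot [-90.  -8.   2.] [-90.   -8.    1.8] F [-0.6 -0.8 -0.3] w 0.0601 q [ -5.  43. -10. 122.  49.  11.  32.]
(array([ 0.0004, -0.0338, -0.0029]), array([308.1, 380.9]))
```

View pics/wrist11.png

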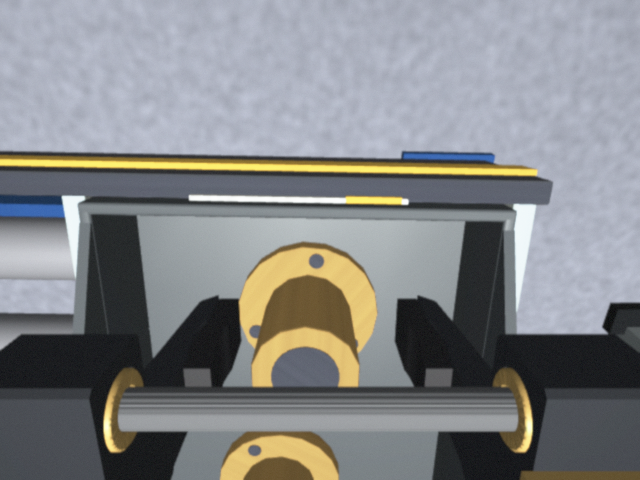

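View pics/side11.png

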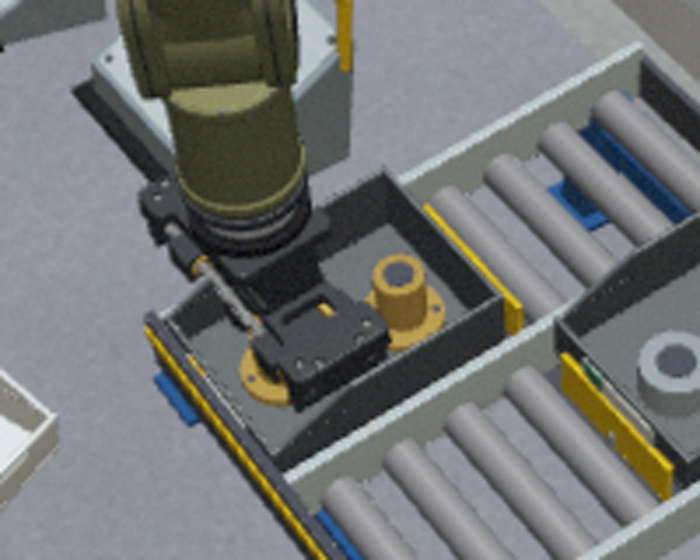

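The bush sits between the fingers, about 3 mm towards −z. I correct that and close.

Request:
send_rows(steps=[[0, 0, -0.0025, 0, 0, 0], [0, 0, -0.0025, 0, 0, 0], [0, 0, -0.0025, 0, 0, 0], [0, 0, -0.0025, 0, 0, 0], [0, 0, -0.0025, 0, 0, 0]], fingers=0.02, squeeze=30)

```text
time: 11.25
ee_pos: [0.5193, 0.0469, 0.101]
eef_rot: [-90.0, -8.1, 1.8]
wrist_force: [-0.5, 0.3, 4.1]
grip_width: 0.377
```

Request:
send_rows(steps=[[0, 0, 0, 0, 0, 0], [0, 0, 0, 0, 0, 0], [0, 0, 0, 0, 0, 0]])

```text
time: 11.55
ee_pos: [0.5193, 0.0469, 0.101]
eef_rot: [-90.0, -8.1, 1.8]
wrist_force: [0.0, -0.3, 6.3]
grip_width: 0.376
```

Gripped at 33 mm, which matches the 34 mm body. Lifting.

Request:
send_rows(steps=[[0, -0.01, 0, 0, 0, 0], [0, -0.03, 0, 0, 0, 0], [0, -0.06, 0, 0, 0, 0], [0, -0.09, 0, 0, 0, 0], [0, -0.12, 0, 0, 0, 0]])

```text
time: 12.05
ee_pos: [0.5012, 0.0461, 0.2198]
eef_rot: [-90.0, -7.9, 1.8]
wrist_force: [0.2, -0.5, -2.4]
grip_width: 0.377
```

```bash
python3 - <<'E'
from tgt import *
from rig import bot
commit([0,0,-.0025,0,0,0]);commit([0,-.12,0, 0, 0, 0])
s=bot.get_state();st(s)
cv2.imwrite("pics/wrist12.png",bot.get_image("wrist")["image"])
cv2.imwrite("pics/side12.png",bot.get_image("side")["image"])
E
```

```text
t 12.05 pos [0.5012 0.0461 0.2198] cmd [0.5024 0.0464 0.2198] rot [-90.   -7.9   1.8] [-90.   -8.    1.8] F [ 0.2 -0.5 -2.4] w 0.0332 q [  8.  32. -30. 118.  35.  31.  45.]
```

View pics/wrist12.png

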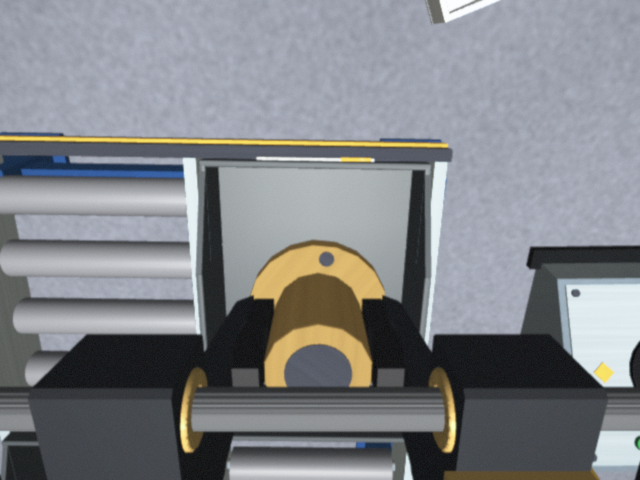

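View pics/side12.png

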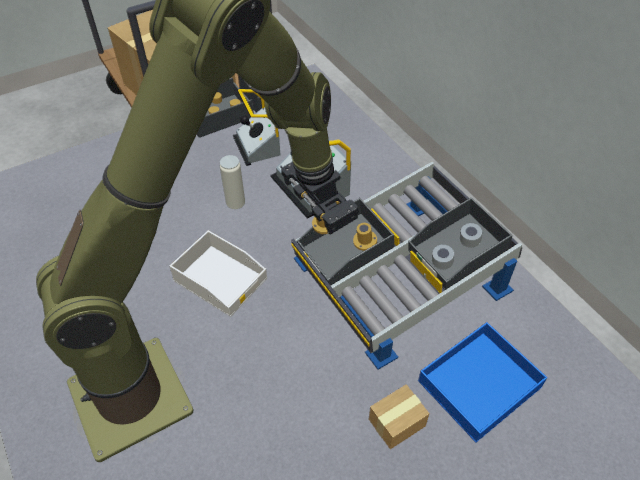

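The bush is held upright between the pads (33.2 mm). Bush b stays in the bin at (364,235). Next I go to above the tray centre, about (0.6475, −0.352).

```bash
cat >> tgt.py <<'E'
yt=np.radians(5.7)
RT=frame([0,0,-1],[-np.sin(yt),np.cos(yt),0]); tray=np.array([.6475,-.352,.004])
E
python3 - <<'E'
from tgt import *
plan(RT,[.6475,-.352,.21],11,5)
E
```

```text
total [ 0.1298  0.0282 -0.4028  0.005  -0.0678  0.1398] ang 8.9 dist 0.424
[0.0118, 0.0026, -0.0366, 0.0005, -0.0062, 0.0127]
[0.0236, 0.0051, -0.0732, 0.0009, -0.0123, 0.0254]
[0.0354, 0.0077, -0.1099, 0.0014, -0.0185, 0.0381]
[0.0472, 0.0103, -0.1465, 0.0018, -0.0247, 0.0508]
[0.059, 0.0128, -0.1831, 0.0023, -0.0308, 0.0635]
```

Request:
send_rows(steps=[[0.008, 0, -0.025, 0, -0.004, 0.01], [0.02, 0.003, -0.062, 0.001, -0.01, 0.022], [0.033, 0.005, -0.1, 0.001, -0.017, 0.035], [0.046, 0.008, -0.14, 0.002, -0.024, 0.05], [0.059, 0.01, -0.18, 0.002, -0.031, 0.064]])

```text
time: 12.65
ee_pos: [0.5672, -0.1335, 0.2156]
eef_rot: [-90.1, -4.1, 3.6]
wrist_force: [0.4, 0.3, -2.8]
grip_width: 0.375
```

```bash
python3 - <<'E'
from tgt import *
from rig import bot
commit([0.059, 0.01, -0.18, 0.002, -0.031, 0.064])
s=bot.get_state();st(s)
plan(RT,[.6475,-.352,.21],6,5)
E
```

```text
t 12.65 pos [ 0.5672 -0.1335  0.2156] cmd [ 0.5678 -0.1316  0.2181] rot [-90.1  -4.1   3.6] [-90.1  -4.3   3.6] F [ 0.4  0.3 -2.8] w 0.0331 q [ 30.  40. -36. 102.  32.  44.  73.]
total [ 0.0649  0.0134 -0.2249  0.003  -0.0368  0.0758] ang 4.8 dist 0.234
[0.0108, 0.0022, -0.0375, 0.0005, -0.0061, 0.0126]
[0.0216, 0.0045, -0.075, 0.001, -0.0123, 0.0253]
[0.0325, 0.0067, -0.1125, 0.0015, -0.0184, 0.0379]
[0.0433, 0.009, -0.15, 0.002, -0.0246, 0.0505]
[0.0541, 0.0112, -0.1874, 0.0025, -0.0307, 0.0632]
```

Request:
send_rows(steps=[[0.011, 0.002, -0.038, 0, -0.006, 0.013], [0.022, 0.005, -0.075, 0.001, -0.012, 0.025], [0.033, 0.007, -0.113, 0.001, -0.018, 0.038], [0.043, 0.009, -0.15, 0.002, -0.025, 0.05], [0.054, 0.011, -0.187, 0.003, -0.031, 0.063]])

```text
time: 13.15
ee_pos: [0.6331, -0.3167, 0.2082]
eef_rot: [-90.0, -0.5, 5.4]
wrist_force: [0.2, -0.3, -3.7]
grip_width: 0.376
```

```bash
python3 - <<'E'
from tgt import *
from rig import bot
commit([0.054, 0.011, -0.187, 0.003, -0.031, 0.063])
s=bot.get_state();st(s)
plan(RT,[.6475,-.352,.20],2,5)
E
```

```text
t 13.15 pos [ 0.6331 -0.3167  0.2082] cmd [ 0.6341 -0.3148  0.2115] rot [-90.   -0.5   5.4] [-90.   -0.7   5.4] F [ 0.2 -0.3 -3.7] w 0.0331 q [ 40.  51. -36.  75.  31.  63.  95.]
total [ 0.0097  0.0117 -0.0383  0.     -0.0058  0.0128] ang 0.8 dist 0.041
[0.0049, 0.0058, -0.0191, 0.0, -0.0029, 0.0064]
[0.0097, 0.0117, -0.0383, 0.0, -0.0058, 0.0128]
```

Request:
send_rows(steps=[[0.005, 0.006, -0.019, 0, -0.003, 0.006], [0.01, 0.012, -0.038, 0, -0.006, 0.013], [0.01, 0.012, -0.038, 0, -0.006, 0.013], [0.01, 0.012, -0.038, 0, -0.006, 0.013], [0.01, 0.012, -0.038, 0, -0.006, 0.013]])

```text
time: 13.65
ee_pos: [0.6476, -0.3498, 0.1986]
eef_rot: [-89.9, 0.1, 5.8]
wrist_force: [-0.3, 1.3, -3.0]
grip_width: 0.373
```

```bash
python3 - <<'E'
from tgt import *
from rig import bot
commit([0.01, 0.012, -0.038, 0, -0.006, 0.013])
s=bot.get_state();st(s)
for n in ["wrist","side"]: cv2.imwrite(f"pics/{n}13.png",bot.get_image(n)["image"])
print(wproj(s,tray))
E
```

```text
t 13.65 pos [ 0.6476 -0.3498  0.1986] cmd [ 0.6478 -0.3517  0.1997] rot [-89.9   0.1   5.8] [-90.    0.    5.7] F [-0.3  1.3 -3. ] w 0.0328 q [ 40.  54. -36.  68.  31.  67.  99.]
(array([-0.    ,  0.1946, -0.0024]), array([314.8, 209.2]))
```

View pics/wrist13.png

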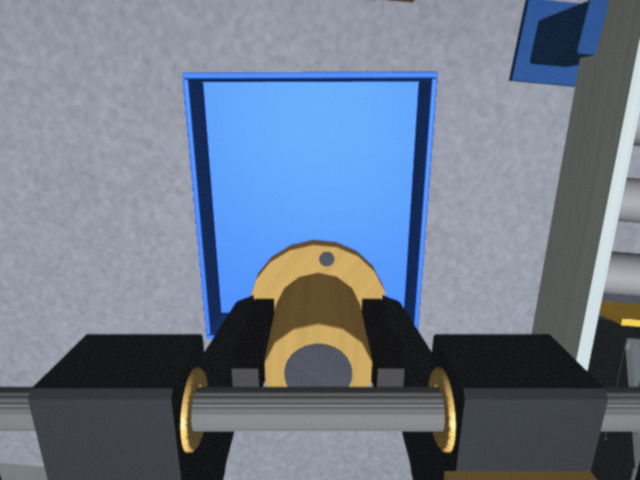

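View pics/side13.png

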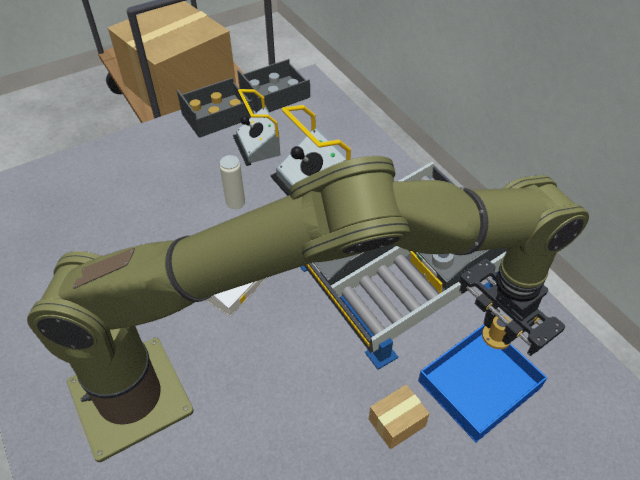

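The view shows the bush held over the tray, with the floor centre ~(315,205) matching the prediction (315,209). Now descending.

Request:
send_rows(steps=[[0, 0.02, 0, 0, 0, 0], [0, 0.05, 0, 0, 0, 0], [0, 0.08, 0, 0, 0, 0], [0, 0.105, 0, 0, 0, 0], [0, 0.12, 0, 0, 0, 0]])

```text
time: 14.25
ee_pos: [0.6466, -0.3507, 0.0775]
eef_rot: [-89.9, 0.2, 5.8]
wrist_force: [-1.4, 1.2, -3.1]
grip_width: 0.38
```

```bash
python3 - <<'E'
from tgt import *
from rig import bot
commit([0, 0.12, 0, 0, 0, 0])
s=bot.get_state();st(s)
for n in ["scene","side"]: cv2.imwrite(f"pics/{n}14.png",bot.get_image(n)["image"])
E
```

```text
t 14.25 pos [ 0.6466 -0.3507  0.0775] cmd [ 0.6477 -0.3517  0.0797] rot [-89.9   0.2   5.8] [-90.    0.    5.7] F [-1.4  1.2 -3.1] w 0.0334 q [ 39.  62. -33.  73.  36.  56.  96.]
```

View pics/scene14.png

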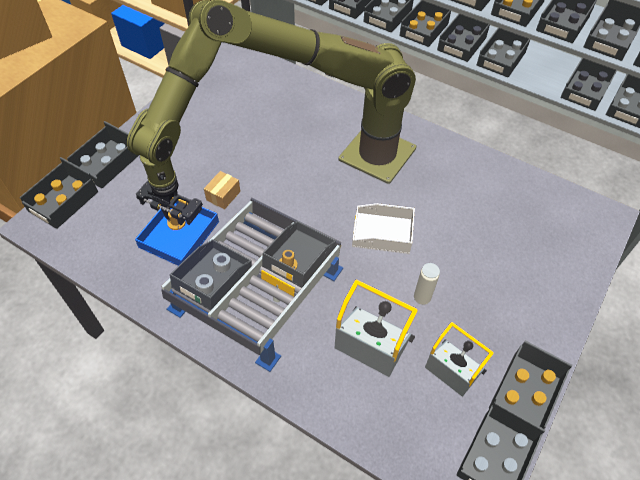

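View pics/side14.png

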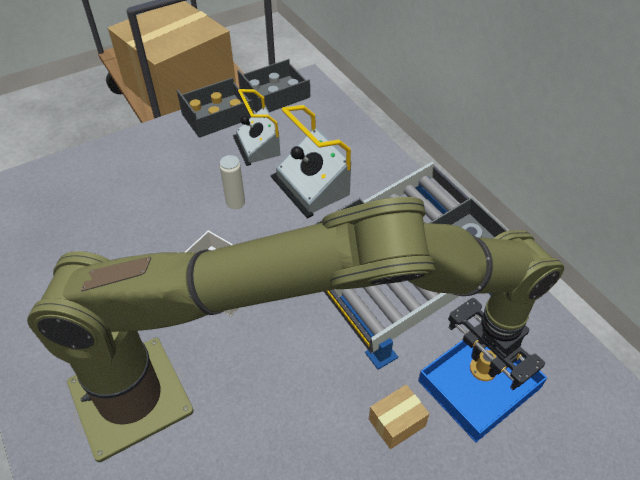

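The arm is high and clear of everything, and the bush hangs well inside the tray. Lowering the rest slowly.

Request:
send_rows(steps=[[0, 0.018, 0, 0, 0, 0], [0, 0.034, 0, 0, 0, 0], [0, 0.046, 0, 0, 0, 0], [0, 0.053, 0, 0, 0, 0], [0, 0.055, 0, 0, 0, 0]])

```text
time: 14.85
ee_pos: [0.6472, -0.3515, 0.0231]
eef_rot: [-90.0, 0.1, 5.7]
wrist_force: [1.1, 0.9, -2.8]
grip_width: 0.376
```

Request:
send_rows(steps=[[0, 0.001, 0, 0, 0, 0], [0, 0.001, 0, 0, 0, 0], [0, 0.001, 0, 0, 0, 0]])

```text
time: 15.15
ee_pos: [0.6483, -0.3518, 0.0241]
eef_rot: [-90.0, -0.1, 5.7]
wrist_force: [0.2, -0.3, -3.6]
grip_width: 0.374
```

```bash
python3 - <<'E'
from tgt import *
from rig import bot
commit([0, 0.056, 0, 0, 0, 0])
s=bot.get_state();st(s)
for n in ["wrist"]: cv2.imwrite(f"pics/{n}15.png",bot.get_image(n)["image"])
cv2.imwrite("pics/side15.png",cv2.resize(bot.get_image("side")["image"][280:450,400:580],None,fx=3.5,fy=3.5,interpolation=cv2.INTER_CUBIC))
E
```

```text
t 15.15 pos [ 0.6483 -0.3518  0.0241] cmd [ 0.6477 -0.3517  0.0237] rot [-90.   -0.1   5.7] [-90.    0.    5.7] F [ 0.2 -0.3 -3.6] w 0.033 q [ 39.  66. -32.  73.  38.  51.  94.]
```

View pics/side15.png

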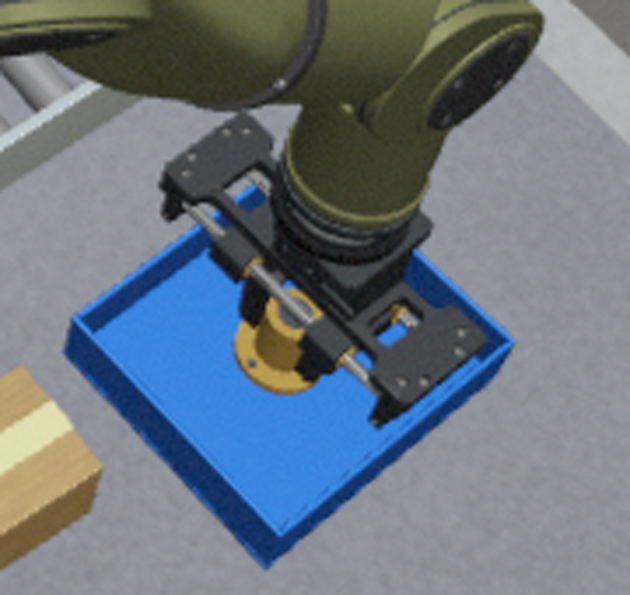

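The wrist still carries the full weight, so the bush hovers a few mm up. Lowering by millimetres.

Request:
send_rows(steps=[[0, 0.001, 0, 0, 0, 0], [0, 0.002, 0, 0, 0, 0], [0, 0.002, 0, 0, 0, 0], [0, 0.002, 0, 0, 0, 0]])

```text
time: 15.65
ee_pos: [0.6477, -0.3517, 0.0213]
eef_rot: [-90.0, 0.0, 5.7]
wrist_force: [-0.2, -0.6, -2.2]
grip_width: 0.376
```

Request:
send_rows(steps=[[0, 0.001, 0, 0, 0, 0], [0, 0.001, 0, 0, 0, 0], [0, 0.001, 0, 0, 0, 0]])

```text
time: 15.95
ee_pos: [0.6477, -0.3517, 0.0203]
eef_rot: [-90.0, 0.0, 5.7]
wrist_force: [0.0, 0.1, -3.0]
grip_width: 0.375
```

Request:
send_rows(steps=[[0, 0.001, 0, 0, 0, 0], [0, 0.001, 0, 0, 0, 0], [0, 0.001, 0, 0, 0, 0]])

```text
time: 16.25
ee_pos: [0.6479, -0.3517, 0.0196]
eef_rot: [-90.0, -0.0, 5.7]
wrist_force: [0.2, -0.1, 0.0]
grip_width: 0.379
```

Request:
send_rows(steps=[[0, 0.001, 0, 0, 0, 0], [0, 0.001, 0, 0, 0, 0], [0, 0.001, 0, 0, 0, 0]])

```text
time: 16.55
ee_pos: [0.6479, -0.3518, 0.0196]
eef_rot: [-90.0, -0.0, 5.7]
wrist_force: [-2.6, -0.2, 4.8]
grip_width: 0.373
```

Contact with the floor at TCP z = 19.6 mm (expected about 20.8). Opening.

Request:
send_rows(steps=[[0, -0.001, 0, 0, 0, 0], [0, -0.001, 0, 0, 0, 0], [0, -0.001, 0, 0, 0, 0], [0, -0.001, 0, 0, 0, 0], [0, -0.001, 0, 0, 0, 0]], fingers=0.062)

```text
time: 17.05
ee_pos: [0.6477, -0.3517, 0.0192]
eef_rot: [-90.0, 0.0, 5.7]
wrist_force: [-0.2, 0.5, 0.7]
grip_width: 0.7
```

Request:
send_rows(steps=[[0, -0.015, 0, 0, 0, 0], [0, -0.04, 0, 0, 0, 0], [0, -0.08, 0, 0, 0, 0], [0, -0.12, 0, 0, 0, 0], [0, -0.16, 0, 0, 0, 0]])

```text
time: 17.55
ee_pos: [0.6479, -0.3515, 0.1822]
eef_rot: [-90.0, -0.0, 5.7]
wrist_force: [1.0, -1.0, -0.1]
grip_width: 0.705
```

```bash
python3 - <<'E'
from tgt import *
from rig import bot
commit([0, 0.005, 0, 0, 0, 0]);commit([0, -0.161, 0, 0, 0, 0])
s=bot.get_state();st(s)
for n in ["wrist","scene","side"]: cv2.imwrite(f"pics/{n}16.png",bot.get_image(n)["image"])
print(wproj(s,tray),wproj(s,tray+[0,0,.05]))
E
```

```text
t 17.55 pos [ 0.6479 -0.3515  0.1822] cmd [ 0.6477 -0.3517  0.1797] rot [-90.   -0.    5.7] [-90.    0.    5.7] F [ 1.  -1.  -0.1] w 0.0622 q [ 40.  55. -36.  69.  32.  65.  99.]
(array([-0.0006,  0.1782, -0.0004]), array([317.2, 213.4])) (array([-0.0005,  0.1282, -0.0004]), array([317.1, 231.2]))
```

View pics/wrist16.png

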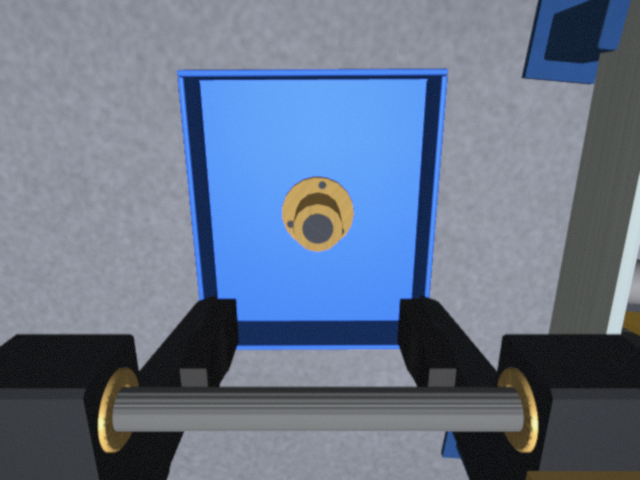

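View pics/scene16.png

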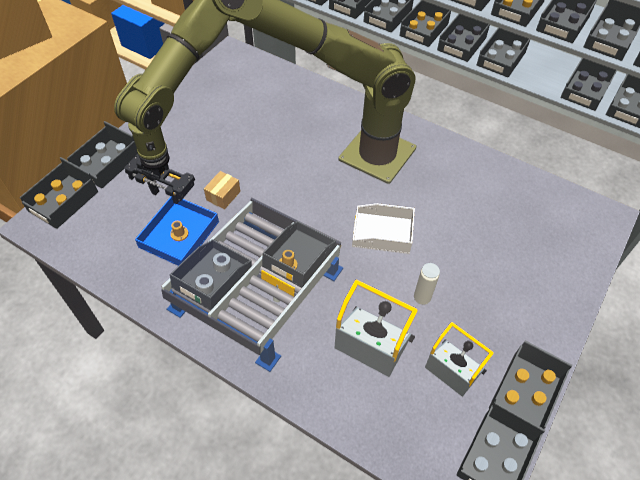

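View pics/side16.png

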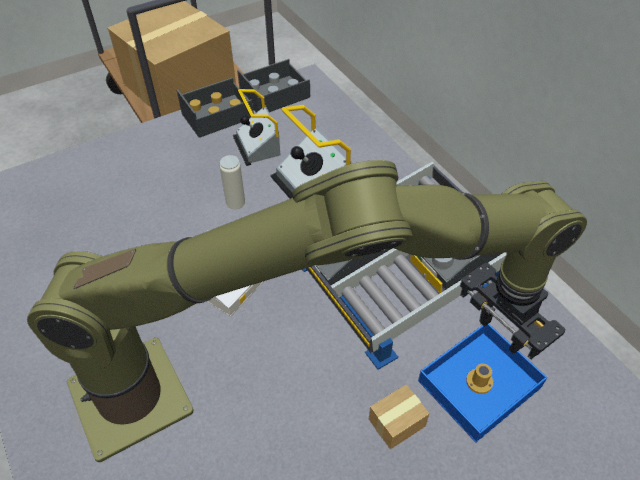

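The bush stands on its flange in the middle of the tray (top (317,229), flange (318,212); predicted top (317,231)). Last checks: bin, can, carton, steel bin and stick against the earlier pictures.

Request:
send_rows(steps=[[0, 0, 0, 0, 0, 0], [0, 0, 0, 0, 0, 0], [0, 0, 0, 0, 0, 0]])

```text
time: 18.0
ee_pos: [0.6469, -0.3515, 0.1778]
eef_rot: [-89.9, 0.1, 5.7]
wrist_force: [0.3, 0.6, 0.1]
grip_width: 0.702
```

```bash
python3 - <<'E'
from h import *
from rig import bot
g=lambda f:cv2.imread(f,0).astype(np.float32)
n=cv2.cvtColor(bot.get_image("scene")["image"],cv2.COLOR_BGR2GRAY).astype(np.float32)
for nm,ref,(x0,x1,y0,y1) in [("brass bin",g("pics/scene9.png"),(255,345,225,290)),("steel bin",g("pics/scene0.png"),(165,235,262,315)),("can",g("pics/scene0.png"),(408,448,258,312)),("carton",g("pics/scene0.png"),(205,241,171,208)),("stick",g("pics/scene0.png"),(360,400,294,344))]:
    # template match: robust to small changes
    t=ref[y0:y1,x0:x1];m=cv2.matchTemplate(n[y0-8:y1+8,x0-8:x1+8],t,cv2.TM_CCOEFF_NORMED);_,v,_,l=cv2.minMaxLoc(m);print(nm,np.array(l)-8,round(v,3))
st=bot.get_state();print(st["time"],st["qd"].round(2))
E
```

```text
brass bin [0 0] 0.973
steel bin [0 0] 0.748
can [0 0] 0.999
carton [0 0] 1.0
stick [0 0] 0.993
18.05 [-0.01 -0.18 -0.22 -0.29  0.09 -0.04 -0.11]
```

```bash
python3 - <<'E'
from rig import bot
print(bot.job_done(), bot.get_state()["time"])
E
```

```text
the job is handed in; nothing more can be done
the job is handed in; nothing more can be done
```

The job is handed in at about 18 s of the 61 s allowed. No verdict was reported.

- **Joystick:** I held the larger console's stick over to the left against its stop, with about 7–8 N reaction. The brass bin rolled down to the front stop and no longer moved there. The stick then sprang back to centre and the gate rose again behind the bin.
- **Bush:** I took the front brass bush (grip width 33 mm against the 34 mm body). I lowered it to floor contact in the blue tray while still gripped, then released it.

**Last checks:**
- **Bush in the tray:** it stands on its flange at the tray's middle, within about 2 px of the prediction.
- **Second bush and brass bin:** the second bush is still in the brass bin, and the bin is unmoved at the stop.
- **Stick, can and carton:** all three match their starting pictures with zero shift.
- **Steel bin:** it also showed zero shift, but with a weaker match (0.75). I put that down to the crop including the spot the brass bin had left.
- **Robot:** the fingers are about 0.11 m above the bush and touching nothing.

Two readings were slightly off. The knob's triangulated height was 4 mm below the nominal value, so I used a value in between. Floor contact came about 1 mm lower than computed.

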